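Charge the tilted ball mill

TASK

Load the ball mill: lift the loose lid off its tilted jar by the knob and set it down gently on the bare bench, knob up. Then pick up the metal scoop, tip all four grinding balls out of it into the open jar, and set the empty scoop back down upright on the bench. Do not drop the lid, press or pry hard on the mill, or disturb the other things on the bench.

Things in the scene. Friction and masses are not known exactly. Their poses are not given: they have to be found in the camera images.
- mill: Fixed ball mill: grey base 150 x 116 mm with a white porcelain jar that leans 35 degrees from vertical towards the body's own -x (roughly to the robot). Origin on the bench, 20 mm in front of the base's centre; z up. Jar: outer radius 50, inner 44, 95 mm long, floor 7 mm thick; foot's centre at (45, 0, 72) mm, axis along (-0.574, 0, 0.819). The rest lies lower than the mouth.
- jar_mouth (a point): Centre of the jar's mouth, in the plane of its rim, 150 mm above the bench. The rim's highest point, on the mill's +x side, is 179 mm above the bench, its lowest 121 mm. Axes as mill.
- jar_inside (a point): Middle of the jar's cavity, on its axis 47 mm down from the mouth; no part sits there. A ball is in the jar when its centre is within 56 mm of this point.
- lid: Loose white porcelain lid, about 0.12 kg, lying in the jar's mouth by its weight, tilted with the jar. Origin: centre of its underside; own z out through the knob. Plug of radius 40 from z = 0 to 12 mm (4 mm play a side in the jar), disc of radius 49 from 12 to 19 that lies on the rim, knob above. Set down, it stands on its plug, origin at bench height.
- lid_knob (a point): Middle of the lid's knob, 40 mm along the lid's z from its origin, 21 mm over the disc; axes as lid. The knob is a flat-sided bar 12 mm thick along the lid's x, 28 mm long along its y (ends slope down to about 60 mm), top at lid z = 51. Its flat faces look up and down the slope: fingers close along the lid's x and come in along the jar's axis.
- scoop: Loose steel scoop, about 0.15 kg empty. Origin on its underside; z up; it pours over the lip at its own -x. Flat floor 4 mm thick, x = -22 to 56 mm, inside width 50; then a ramp rising at 20 degrees to the lip; side and back walls 30 mm high; grip plate at the back. Balls begin to roll out when it is tipped lip down by more than 20 degrees; all leave by 45.
- scoop_lip (a point): Middle of the scoop's pouring lip, at (-64, 0, 20) mm in the scoop's frame; the scoop is 50 mm wide inside all along; axes as scoop.
- scoop_grip (a point): Middle of the scoop's upright black grip plate, at (60, 0, 62) mm in the scoop's frame: 12 mm thick along the scoop's x, 40 mm wide along its y, top at z = 82, free to be gripped from z = 35 up, fingers closing along the scoop's x. Axes as scoop.
- ball_0: One of four equal white porcelain grinding balls of 18 mm diameter, 14 g, starting in the scoop. Origin: its centre.
- ball_1: One of four equal white porcelain grinding balls of 18 mm diameter, 14 g, starting in the scoop. Origin: its centre.
- ball_2: One of four equal white porcelain grinding balls of 18 mm diameter, 14 g, starting in the scoop. Origin: its centre.
- ball_3: One of four equal white porcelain grinding balls of 18 mm diameter, 14 g, starting in the scoop. Origin: its centre.
- beaker: Glass beaker, 54 mm across, 68 mm high; bystander. Origin: centre of its underside.
- bottle_tall: Sample bottle, 42 mm across, 78 mm high; bystander. Origin: centre of its underside.
- crucible_a: Porcelain crucible, 37 mm across, 28 mm high; bystander. Origin: centre of its underside.
- crucible_b: Porcelain crucible, 37 mm across, 28 mm high; bystander. Origin: centre of its underside.
- weight: Small metal weight with a knob, 22 mm across, 36 mm high; bystander. Origin: centre of its underside.
- dish: Aluminium weighing dish, 59 mm across, 13 mm high; bystander. Origin: centre of its underside.
There are look-alikes about, which are no part of the job. Leave any green look-alike of the scoop alone.

How it is judged (in metres and radians):
On the way, in this order (a step that is already met when the one before it is completed fails the run):
1. the lid lies on the bare bench, knob up (height (world z) of lid below 0.006 m and angle between lid's own z axis and vertical below 0.12 rad and linear speed of lid below 0.05 m/s), for 0.2 s.
2. all four balls are in the jar (distance between each of ball_0, ball_1, ball_2, ball_3 and jar_inside below 0.056 m), for 0.2 s.
At the end, for the whole second after the job is handed in: The lid stands on the bench (origin under 6 mm up) knob up within 7 degrees; all four balls are in the jar (centres within 56 mm of jar_inside); the scoop stands upright on the bench (origin under 6 mm up, within 6 degrees); all at rest (under 30 mm/s) (all of step 2 and height (world z) of each of lid, scoop below 0.006 m and angle between lid's own z axis and vertical below 0.12 rad and angle between scoop's own z axis and vertical below 0.1 rad and linear speed of each of lid, scoop, ball_0, ball_1, ball_2, ball_3 below 0.03 m/s); the robot touches nothing.
It fails at once if the lid is dropped (falls faster than 0.4 m/s out of the fingers, 20 mm or more above the bench) (contact force between the fingers and lid below 0.05 N and height (world z) of lid above 0.02 m and linear speed of lid above 0.4 m/s).
It fails at once if the mill is pressed or pried with more than 30 N (contact force between mill and anything else above 30 N).
It fails at once if a bystander (beaker, bottle, crucible, weight, dish) is moved more than 30 mm (distance of any of beaker, bottle_tall, crucible_a, crucible_b, weight, dish from where it was at the start of the episode above 0.03 m).
It also fails if it takes over 67 s, if anything falls off the work surface, if the arm or the gripper's body presses on something with over 40 N, if the wrist force passes 120 N, or if a joint passes its speed limit or range.

ROBOT

A 6-joint arm with a two-finger parallel gripper is mounted at the origin on the work surface; the furniture and walls round the work are solid. World frame = base frame: x ahead of the robot, y to its left, z up, the work surface at z = 0. Lengths are in mm, angles in rad, forces in N, time in s.
With the tool pointing down it reaches from about 275 to 750 mm from the base axis. Payload 10.2 kg.
Tool frame: the origin (TCP) lies between the finger pads; the fingertips stand 11 mm ahead of it and the grasp point (between the pads) lies 8 mm behind it (ctrl.tip_extent is the distance from the TCP to the fingertips, in mm); z points along the fingers, y is the direction in which the jaws open and shut (so a half turn about z gives the same grasp; the last joint's range is limited). The gripper opens to 85 mm and grips with 20 to 120 N. Pads are 22 mm wide; open, the fingers measure 114 mm over their backs; the gripper's body (76 mm by 85 mm) begins 54 mm behind the grasp point. The pads swing forward as they close: fully open they stand 13 mm farther back than shut.
Start: joints at [1.065, 0.313, 1.498, -0, 1.331, -0.223], TCP at [146.512, 504.148, 242.294] pointing down, gripper open.
Joint ranges: [-2.94, 2.94], [-0.97, 2.17], [0.19, 2.56], [-1.23, 4.37], [0.02, 3.11], [-2.88, 2.88]. Speed limits (rad/s): [2.39, 2.39, 3.01, 3.14, 3.14, 3.14].

INTERFACE

Orientations are given as a unit quaternion [w, x, y, z].
In Python, from rig import ctrl gives the robot as it stands.
- The arm moves only by the tool apply_moves, never from a script. Its argument "commands" is a list of rows, each a list of 5 numbers: the finger opening in cm, from 0 to 8.54, then the shift along the tool's x, y, z in cm, then the turn about the tool's z in rad. In form: [[jaw, dx, dy, dz, roll], ...]. A call has 1 to 12 rows; each row shifts and turns the commanded pose from where the row before left it, along the tool's axes as they then stand; what a row does not reach is not made up. A row lasts 1/12 s, in which the tool goes at most 41.7 mm and 7.16 degrees, less where a joint would pass 70% of its speed; a pose out of reach is approached as far as the arm can. A call with a gripper value outside its range is refused whole. The fingers move at their own pace and stop on an object; "squeeze" is the grip in N (left out, the last holds). Time passes only in rows, so rows that do not move let the fingers close. It gives the time, the measured TCP pose, the force and the opening at its end, in the units of the state.
- ctrl.sense(): the state, without advancing time (a new reading comes with each control period).
- ctrl.capture(name): name is "scene" or "top" or "wrist"; returns the picture (480x640x3 uint8, red, green, blue); there is no depth.
- ctrl.camera_info(name): a dict with "fov_y" (degrees; the focal length in pixels is half the picture's height over the tangent of half this angle, whatever the lens; pixels are square), "cx", "cy" (the principal point, pixels), "camera_from_world" (4x4, takes a point from world to camera coordinates). Camera axes: x right, y down, z forward; pixel columns grow to the right and rows downward; lengths in mm; the calibration is good to about 2 mm. A picture is of the moment at which its call begins: read the wrist's pose just before it. camera_info takes no time and is no camera call; for the wrist camera it gives the pose at the moment of the call.
- ctrl.finish_job(): hands the job in, once; it reports no verdict.
The state is a dict: "time_s": time; "joints": joint angles; "dq": joint speeds; "tau": joint torques, N m; "eef_pos": TCP position; "ee_rot": TCP orientation; "force": force on the tool from outside, world axes, zero at the start; "wrist_torque": the same for the moment, N m; "grip_width": opening from 0.0 (shut) to 1.0 (fully open).
Only numpy, scipy, OpenCV 4.12 (cv2) and the standard library are available. Lean on these libraries where they do the work, as an engineer would, in place of code of your own. Each camera call takes 0.05 s, during which the arm holds its last target.

## Working session

There is one attempt and no reset: what is moved stays moved. The work goes in short steps, Python scripts to look and compute and a tool call to move; the robot and the scene stay as the last step left them, time stands still between calls to the robot, and variables do not carry over. Pictures are saved under pics/ and viewed, and the job is handed in when it is done.

Besides the shell and the picture viewer there is one more tool, called after ">>>" by a JSON object that holds its "name" and its "arguments", one argument or row to a line. apply_moves: Moves the arm, as the interface text tells. Its arguments: {"type":"object","properties":{"commands":{"type":"array"},"squeeze":{"type":"number"}},"required":["commands"]}

```bash
mkdir -p pics; ls
python3 - <<'E'
from rig import ctrl
import cv2
print(ctrl.sense())
for n in ("scene","top","wrist"):
    print(n,ctrl.camera_info(n))
    cv2.imwrite(f"pics/{n}0.png",ctrl.capture(n)[:,:,::-1])
E
```

```text
pics
{'time_s': 0.0, 'joints': array([ 1.06462391e+00,  3.13477787e-01,  1.49844833e+00, -1.14225269e-05,
        1.33097795e+00, -2.23390155e-01]), 'dq': array([ 0.00022073,  0.00155413,  0.00082953, -0.00046945, -0.00125762,
        0.0009185 ]), 'tau': array([ 4.78096063e-04, -4.12270904e+01, -2.59739721e+01, -2.66078714e-04,
        4.22157827e-03,  1.91243501e-06]), 'eef_pos': array([146.37928369, 503.92917654, 241.71661005]), 'ee_rot': array([-2.28737661e-04,  1.40919123e-01,  9.90020894e-01, -6.14539998e-04]), 'force': array([-0.01449824,  1.08284895, -0.43149969]), 'wrist_torque': array([0.01610366, 0.04597946, 0.03362852]), 'grip_width': 0.999801551809745}
scene {'fov_y': 45.1230790250977, 'cx': 327.65435955407213, 'cy': 236.62377982593702, 'camera_from_world': array([[-9.00430590e-01, -4.34856755e-01,  1.11514523e-02,
         5.51005681e+02],
       [-2.57945627e-01,  5.13118615e-01, -8.18641155e-01,
         1.82490558e+02],
       [ 3.50269618e-01, -7.40006007e-01, -5.74197096e-01,
         9.33553443e+02],
       [ 0.00000000e+00,  0.00000000e+00,  0.00000000e+00,
     
[... 220 characters left out ...]
  [-9.90708694e-01, -2.71299124e-02, -1.33267593e-01,
         5.89338249e+02],
       [ 1.33855813e-01, -2.11544079e-02, -9.90775006e-01,
         9.21187467e+02],
       [ 0.00000000e+00,  0.00000000e+00,  0.00000000e+00,
         1.00000000e+00]])}
wrist {'fov_y': 67.58181617411614, 'cx': 320.8381714988384, 'cy': 236.70273318630032, 'camera_from_world': array([[ 2.78004314e-01,  9.60579266e-01, -1.03726622e-03,
        -5.24402944e+02],
       [ 9.08800686e-01, -2.62668860e-01,  3.24170301e-01,
        -4.33254003e+01],
       [ 3.11118812e-01, -9.10634104e-02, -9.45998171e-01,
         3.80271765e+02],
       [ 0.00000000e+00,  0.00000000e+00,  0.00000000e+00,
         1.00000000e+00]])}
```

View pics/scene0.png

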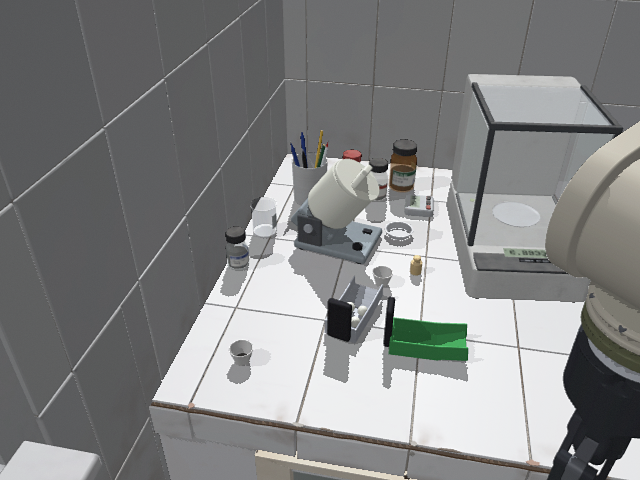

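View pics/top0.png

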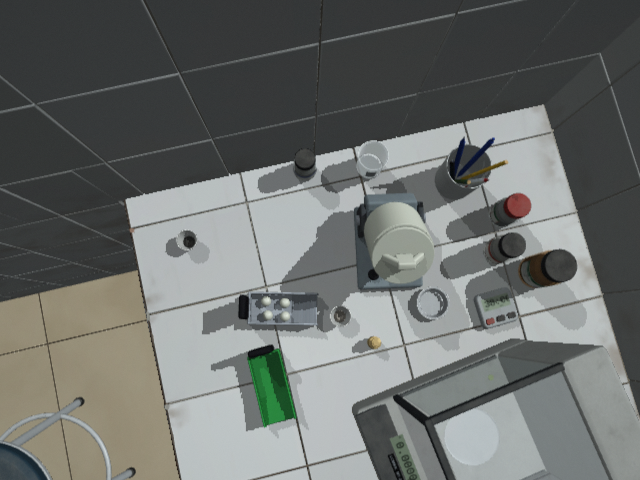

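View pics/wrist0.png

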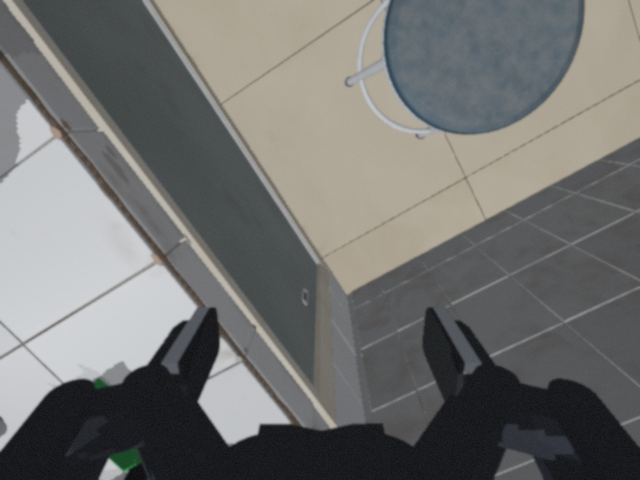

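The top view shows the mill at about (393,240) with its knob near (405,263). The grey scoop with four white balls is at (283,310), black grip at (244,307), lip at (318,310). The green look-alike is at (272,385). Next I'll crop in for measurements.

```bash
cat > h.py <<'E'
import numpy as np, cv2
from rig import ctrl
def cam(n):
    i=ctrl.camera_info(n); f=240/np.tan(np.radians(i['fov_y'])/2); M=np.array(i['camera_from_world']); return f,i['cx'],i['cy'],M
def ray(n,px,c=None):
    f,cx,cy,M=c or cam(n); R=M[:3,:3];t=M[:3,3]
    d=R.T@np.array([(px[0]-cx)/f,(px[1]-cy)/f,1.]); return -R.T@t, d/np.linalg.norm(d)
def onz(n,px,z,c=None):
    o,d=ray(n,px,c); return o+d*(z-o[2])/d[2]
def tri(obs):
    A=np.zeros((3,3));b=np.zeros(3);rs=[ray(*o) for o in obs]
    for o,d in rs:
        P=np.eye(3)-np.outer(d,d);A+=P;b+=P@o
    p=np.linalg.solve(A,b); return p,[np.linalg.norm((np.eye(3)-np.outer(d,d))@(p-o)) for o,d in rs]
def proj(n,p,c=None):
    f,cx,cy,M=c or cam(n); q=M[:3,:3]@np.asarray(p,float)+M[:3,3]; return np.array([f*q[0]/q[2]+cx,f*q[1]/q[2]+cy])
def crop(img,x,y,w,h,s,name):
    cv2.imwrite(name,cv2.resize(img[y:y+h,x:x+w],None,fx=s,fy=s,interpolation=cv2.INTER_CUBIC))
E
python3 - <<'E'
from h import *
t=cv2.imread('pics/top0.png');s=cv2.imread('pics/scene0.png')
crop(t,340,180,110,120,5,'pics/c1.png');crop(s,280,140,120,130,4.6,'pics/c2.png');crop(t,230,280,130,60,6,'pics/c3.png');crop(s,310,260,90,100,6,'pics/c4.png')
E
```

```text
(no output)
```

View pics/c1.png

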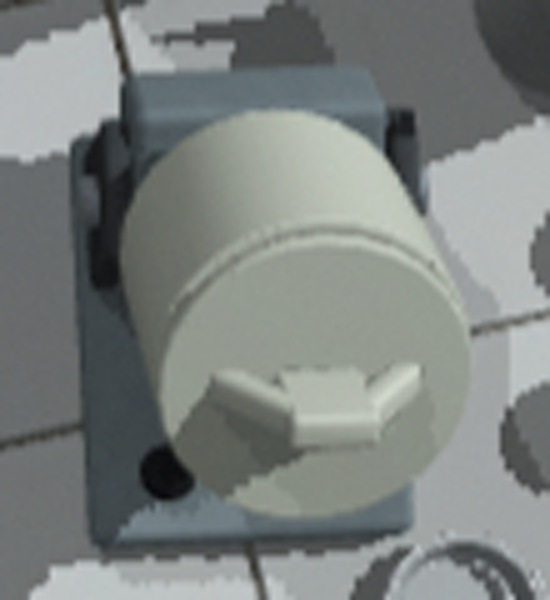

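View pics/c2.png

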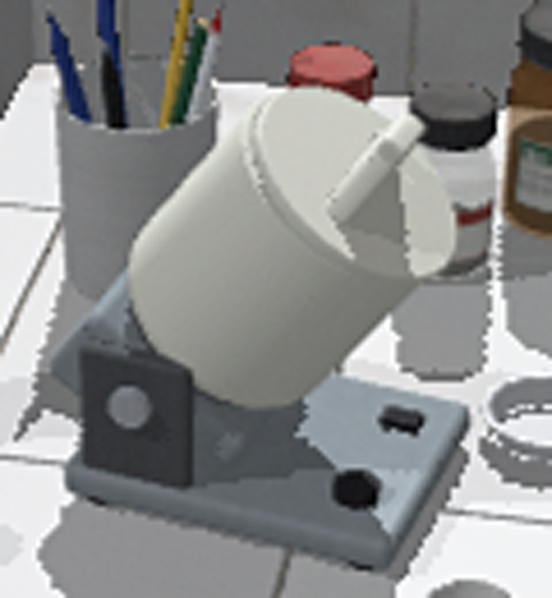

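View pics/c3.png

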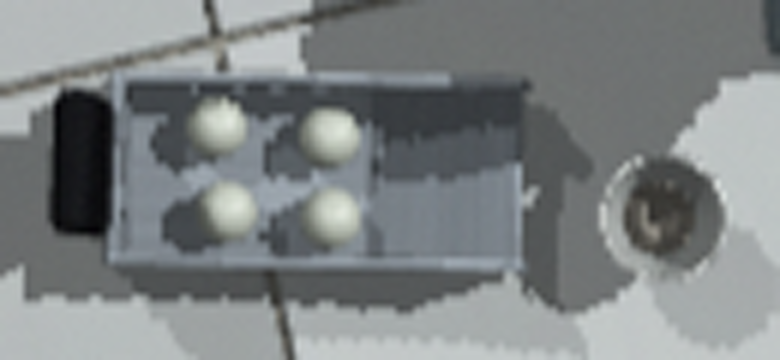

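View pics/c4.png

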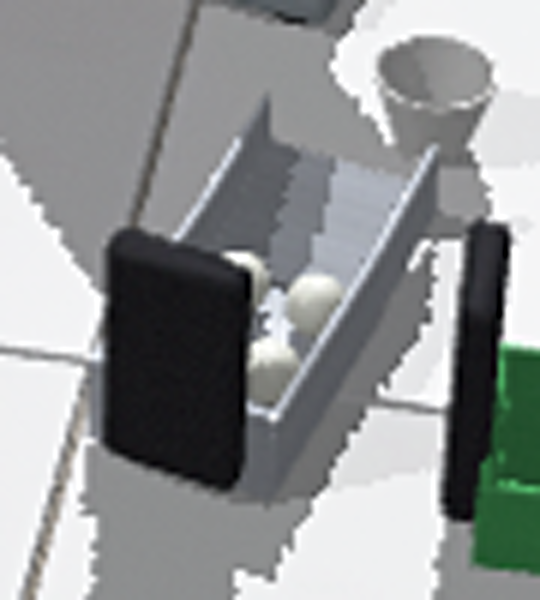

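Run:
```python
from h import *
T=lambda x,y:(340+x/5,180+y/5)
Tf=lambda x,y:(230+x/6,280+y/6)
print('disc',onz('top',T(316,377),155.9))
# disc ellipse visible points
pts=np.array([T(162,385),T(175,440),T(230,492),T(325,518),T(400,500),T(445,450),T(470,370),T(455,310),T(400,262),T(320,237),T(240,262),T(185,320)],np.float32)
e=cv2.fitEllipse(pts);print(e,onz('top',e[0],155.9))
for z in (0,15,20):
    a,b,c=[onz('top',T(*p),z) for p in((95,545),(412,530),(74,145))]
    print(z,a,b,c,'yaw of front edge',np.degrees(np.arctan2(*(a-b)[[1,0]])),np.linalg.norm(a-b),'side',np.degrees(np.arctan2(*(c-a)[[1,0]])))
print('scoop')
# walls' top at z~34 ; corners
for z in (30,34):
    bl,fl,br,fr=[onz('top',Tf(*p),z) for p in((112,75),(108,265),(530,82),(522,268))]
    print(z,bl,fl,br,fr)
g=[onz('top',Tf(*p),82) for p in((82,92),(80,235))];print('grip',g,(g[0]+g[1])/2)
# lines direction of scoop axis
print(np.degrees(np.arctan2(*((bl+fl)/2-(br+fr)/2)[[1,0]])))
for n,p in (('beaker',(371,165)),('bottle',(304,165)),('crA',(187,243)),('crB',(340,317)),('weight',(374,344)),('dish',(430,304))):
    print(n,onz('top',p,10)[:2].round())
for p in ((127,198),(545,105),(180,480),(350,410),(500,340)): print('edge',onz('top',p,0).round())
print(onz('scene',(340,237),15), onz('scene',(205,400),0))
```

```text
disc [569.48015908 -36.28356542 155.9       ]
((403.5740051269531, 255.89944458007812), (55.82223892211914, 61.42723846435547), 81.61781311035156) [568.72229625 -36.86264106 155.9       ]
0 [526.87129903  15.59231576   0.        ] [535.26258956 -99.3839188    0.        ] [673.88412187  25.38915339   0.        ] yaw of front edge 94.17420711035886 115.28203793462716 side 3.812516114705043
15 [525.83735668  17.0762844   15.        ] [534.10141781 -96.1566716   15.        ] [670.62115972  26.72458162  15.        ] yaw of front edge 94.1742071103588 113.53412275499433 side 3.8125161147050477
20 [525.49270923  17.57094061  20.        ] [533.71436056 -95.08092253  20.        ] [669.53350567  27.16972436  20.        ] yaw of front edge 94.17420711035885 112.95148436178341 side 3.8125161147050437
scoop
30 [513.76910716 210.81622112  30.        ] [459.14741014 209.74083573  30.        ] [514.8332617   89.54056834  30.        ] [461.16611136  90.57167779  30.        ]
34 [513.53939853 210.41030367  34.        ] [459.14545553 209.33940226  34.        ] [514.59911591  89.64032937  34.        ] [461.15573945  90.66713945  34.        ]
grip [array([505.92239103, 213.54578704,  82.        ]), array([467.03702904, 212.45910225,  82.        ])] [486.47971003 213.00244465  82.        ]
90.73457582551109
beaker [755.  -2.]
bottle [751. 121.]
crA [601. 327.]
crB [476.  50.]
weight [430. -11.]
dish [ 503. -111.]
edge [682. 442.   0.]
edge [ 887. -335.    0.]
edge [192. 318.   0.]
edge [314.  28.   0.]
edge [ 442. -239.    0.]
[598.79514194 -29.23546002  15.        ] [610.04877857 414.35802998   0.        ]
```

The choice is clear from the crops. Candidates for the scoop are the grey one holding balls at (283,310) and the green one at (272,385), so I take the grey one. The only lid or knob is at (405,263). The mill fits at about (585,-36), yaw about 4°, and the mouth at about (574,-36,150).

The moves offer no pitch command, so I first turn and move to free space. There I'll see how the arm behaves at the limit of its reach.

>>> {"name": "apply_moves", "arguments": {
  "commands": [
    [8.5,0,0,-1,0.102],
    [8.5,0,0,-1,0.102],
    [8.5,0,0,-1,0.102],
    [8.5,0,0,-1,0.102],
    [8.5,0,0,-1,0.102],
    [8.5,0,0,-1,0.102],
    [8.5,0,0,-1,0.102],
    [8.5,0,0,-1,0.102],
    [8.5,0,0,-1,0.102],
    [8.5,0,0,-1,0.102],
    [8.5,0,0,-1,0.102],
    [8.5,0,0,-1,0.102]
  ]
}}

```text
time_s: 1.15
eef_pos: [146.5, 504.1, 362.5]
ee_rot: [0.0, 0.686, 0.728, -0.0]
force: [0.1, 0.9, -0.5]
grip_width: 0.995
```

>>> {"name": "apply_moves", "arguments": {
  "commands": [
    [8.5,-3.5,1.9,0,0],
    [8.5,-3.5,1.9,0,0],
    [8.5,-3.5,1.9,0,0],
    [8.5,-3.5,1.9,0,0],
    [8.5,-3.5,1.9,0,0],
    [8.5,-3.5,1.9,0,0],
    [8.5,-3.5,1.9,0,0],
    [8.5,-3.5,1.9,0,0],
    [8.5,-3.5,1.9,0,0],
    [8.5,-3.5,1.9,0,0],
    [8.5,-3.5,1.9,0,0],
    [8.5,-3.5,1.9,0,0]
  ]
}}

```text
time_s: 2.15
eef_pos: [401.4, 97.6, 362.3]
ee_rot: [0.0, 0.684, 0.729, 0.0]
force: [-0.2, 1.1, 0.9]
grip_width: 0.996
```

```bash
cat >> h.py <<'E'
from scipy.spatial.transform import Rotation as Ro
def st():
    s=ctrl.sense();q=s['ee_rot'];R=Ro.from_quat([q[1],q[2],q[3],q[0]]).as_matrix()
    print('t',round(s['time_s'],2),'p',s['eef_pos'].round(1),'z',R[:,2].round(3),'y',R[:,1].round(3),'q',np.round(s['joints'],3),'F',s['force'].round(1),'w',round(s['grip_width'],3))
    return s,R
E
python3 -c "
from h import *
st()"
```

```text
t 2.15 p [401.4  97.6 362.3] z [ 0.  0. -1.] y [0.998 0.064 0.   ] q [-0.047 -0.004  1.561  0.     1.584 -0.111] F [-0.2  1.1  0.9] w 0.996
```

>>> {"name": "apply_moves", "arguments": {
  "commands": [
    [8.5,2.4,0,-3,0],
    [8.5,2.4,0,-3,0],
    [8.5,0,0,-4,0],
    [8.5,0,0,-4,0],
    [8.5,0,0,-4,0],
    [8.5,0,0,-4,0],
    [8.5,0,0,-4,0]
  ]
}}

```text
time_s: 2.73
eef_pos: [397.1, 147.5, 620.5]
ee_rot: [0.0, 0.684, 0.729, 0.001]
force: [0.3, -0.2, 0.4]
grip_width: 0.991
```

```bash
python3 -c "
from h import *
st()"
```

```text
t 2.73 p [397.1 147.5 620.5] z [ 0.001  0.    -1.   ] y [0.998 0.064 0.001] q [0.078 0.188 0.664 0.    2.288 0.013] F [ 0.3 -0.2  0.4] w 0.991
```

>>> {"name": "apply_moves", "arguments": {
  "commands": [
    [8.5,0,0,-4,0],
    [8.5,0,0,-4,0],
    [8.5,0,0,-4,0],
    [8.5,0,0,-4,0],
    [8.5,0,0,-4,0]
  ]
}}

```text
time_s: 3.15
eef_pos: [359.2, 131.8, 705.5]
ee_rot: [0.005, 0.684, 0.729, 0.012]
force: [-1.3, -1.2, 0.2]
grip_width: 0.994
```

```bash
python3 -c "
from h import *
st()"
```

```text
t 3.15 p [359.2 131.8 705.5] z [ 0.023  0.01  -1.   ] y [0.998 0.064 0.023] q [ 0.036  0.31   0.19   0.019  2.619 -0.011] F [-1.3 -1.2  0.2] w 0.994
```

>>> {"name": "apply_moves", "arguments": {
  "commands": [
    [8.5,0,0,-4,0],
    [8.5,0,0,-4,0],
    [8.5,0,0,-4,0],
    [8.5,0,0,-4,0],
    [8.5,0,0,-4,0],
    [8.5,0,0,-4,0]
  ]
}}

```text
time_s: 3.65
eef_pos: [271.4, 100.2, 752.2]
ee_rot: [0.02, 0.683, 0.729, 0.041]
force: [-0.2, -0.0, 0.1]
grip_width: 0.993
```

```bash
python3 -c "
from h import *
st()"
```

```text
t 3.65 p [271.4 100.2 752.2] z [ 0.085  0.031 -0.996] y [0.994 0.063 0.087] q [-0.097  0.158  0.187  0.095  2.712 -0.073] F [-0.2 -0.   0.1] w 0.993
```

Holding the arm against its reach limit does tilt the tool, and the tilt builds up. I'll go to where the arm's extension is at 45° and push outward and up there.

>>> {"name": "apply_moves", "arguments": {
  "commands": [
    [8.5,0.4,3.1,2.2,0],
    [8.5,0.4,3.1,2.2,0],
    [8.5,0.4,3.1,2.2,0],
    [8.5,0.4,3.1,2.2,0],
    [8.5,0.4,3.1,2.2,0],
    [8.5,0.4,3.1,2.2,0],
    [8.5,0.4,3.1,2.2,0],
    [8.5,0,3,-2.5,0],
    [8.5,0,3,-2.5,0],
    [8.5,0,3,-2.5,0]
  ]
}}

```text
time_s: 4.48
eef_pos: [526.5, 134.3, 623.4]
ee_rot: [0.032, 0.683, 0.728, 0.059]
force: [-0.0, 0.9, 1.1]
grip_width: 0.993
```

```bash
python3 -c "
from h import *
st()"
```

```text
t 4.48 p [526.5 134.3 623.4] z [ 0.127  0.043 -0.991] y [0.99  0.061 0.129] q [ 0.015  0.506  0.188  0.056  2.318 -0.008] F [-0.   0.9  1.1] w 0.993
```

>>> {"name": "apply_moves", "arguments": {
  "commands": [
    [8.5,-1,3,-2.5,0],
    [8.5,-1,3,-2.5,0],
    [8.5,-1,3,-2.5,0],
    [8.5,-1,3,-2.5,0],
    [8.5,-1,3,-2.5,0],
    [8.5,-1,3,-2.5,0]
  ]
}}

```text
time_s: 4.98
eef_pos: [555.3, 58.3, 636.7]
ee_rot: [0.065, 0.68, 0.723, 0.103]
force: [-1.2, 0.1, 0.3]
grip_width: 0.995
```

```bash
python3 -c "
from h import *
st()"
```

```text
t 4.98 p [555.3  58.3 636.7] z [ 0.234  0.059 -0.97 ] y [0.97  0.055 0.237] q [-0.147  0.491  0.187  0.119  2.235 -0.126] F [-1.2  0.1  0.3] w 0.995
```

>>> {"name": "apply_moves", "arguments": {
  "commands": [
    [8.5,-1,3.3,-2,0],
    [8.5,-1,3.3,-2,0],
    [8.5,-1,3.3,-2,0],
    [8.5,-1,3.3,-2,0],
    [8.5,-1,3.3,-2,0],
    [8.5,-1,3.3,-2,0],
    [8.5,-1,3.3,-2,0],
    [8.5,-1,3.3,-2,0],
    [8.5,-1,3.3,-2,0]
  ]
}}

```text
time_s: 5.73
eef_pos: [603.1, -25.6, 641.9]
ee_rot: [0.121, 0.672, 0.712, 0.161]
force: [-0.3, -0.3, 0.2]
grip_width: 0.997
```

```bash
python3 -c "
from h import *
st()"
```

```text
t 5.73 p [603.1 -25.6 641.9] z [ 0.389  0.066 -0.919] y [0.919 0.044 0.393] q [-0.312  0.505  0.187  0.21   2.075 -0.234] F [-0.3 -0.3  0.2] w 0.997
```

>>> {"name": "apply_moves", "arguments": {
  "commands": [
    [8.5,-2,3.2,-1.7,0],
    [8.5,-2,3.2,-1.7,0],
    [8.5,-2,3.2,-1.7,0],
    [8.5,-2,3.2,-1.7,0],
    [8.5,-2,3.2,-1.7,0],
    [8.5,-2,3.2,-1.7,0],
    [8.5,-2,3.2,-1.7,0],
    [8.5,-2,3.2,-1.7,0]
  ]
}}

```text
time_s: 6.4
eef_pos: [617.5, -147.4, 657.7]
ee_rot: [0.184, 0.662, 0.695, 0.209]
force: [0.3, 0.0, 0.3]
grip_width: 0.998
```

```bash
python3 -c "
from h import *
st()"
```

```text
t 6.4 p [ 617.5 -147.4  657.7] z [ 0.533  0.047 -0.845] y [0.845 0.035 0.534] q [-0.544  0.51   0.187  0.347  1.951 -0.381] F [0.3 0.  0.3] w 0.998
```

>>> {"name": "apply_moves", "arguments": {
  "commands": [
    [8.5,-1.5,3.4,-1.5,0],
    [8.5,-1.5,3.4,-1.5,0],
    [8.5,0,0,0,0]
  ]
}}

```text
time_s: 6.65
eef_pos: [620.1, -162.5, 664.4]
ee_rot: [0.201, 0.66, 0.69, 0.22]
force: [-0.2, -0.8, -0.3]
grip_width: 1.0
```

```bash
python3 -c "
from h import *
st()"
```

```text
t 6.65 p [ 620.1 -162.5  664.4] z [ 0.568  0.038 -0.822] y [0.822 0.032 0.569] q [-0.572  0.507  0.187  0.369  1.917 -0.396] F [-0.2 -0.8 -0.3] w 1.0
```

```bash
cat >> h.py <<'E'
def to(p,extra=None):
    s,R=st(); d=R.T@(np.asarray(p,float)-s['eef_pos'])/10; print('need tool cm',d.round(2),'len',np.linalg.norm(d).round(1)); return d
E
python3 -c "
from h import *
for p in ((427,420),(520,342),(592,350)): print(onz('top',p,280).round(), onz('top',p,200).round())
to([503,-41,450]);to([503,-41,252])"
```

```text
[345. -45. 280.] [332. -63. 200.]
[ 445. -165.  280.] [ 443. -197.  200.]
[ 437. -259.  280.] [ 434. -301.  200.]
t 6.65 p [ 620.1 -162.5  664.4] z [ 0.568  0.038 -0.822] y [0.822 0.032 0.569] q [-0.572  0.507  0.187  0.369  1.917 -0.396] F [-0.2 -0.8 -0.3] w 1.0
need tool cm [ 12.43 -21.43  11.44] len 27.3
t 6.65 p [ 620.1 -162.5  664.4] z [ 0.568  0.038 -0.822] y [0.822 0.032 0.569] q [-0.572  0.507  0.187  0.369  1.917 -0.396] F [-0.2 -0.8 -0.3] w 1.0
need tool cm [ 12.19 -32.69  27.72] len 44.6
```

```bash
python3 -c "
from h import *
print(tri([('scene',(487,126)),('top',(427,421))]))
print(tri([('scene',(474,82)),('top',(520,342))]))
print(tri([('scene',(474,82)),('top',(400,396))]))
print(tri([('scene',(487,126)),('top',(400,396))]))
"
```

```text
(array([350.88523373, -38.79711975, 301.79860574]), [np.float64(3.6236365855122084), np.float64(3.623636585512201)])
(array([ 427.15839627, -153.61900535,  322.44551777]), [np.float64(18.95531958913867), np.float64(18.9553195891385)])
(array([381.55259756,   6.11195897, 381.90258246]), [np.float64(4.481255401466878), np.float64(4.481255401466827)])
(array([363.63437365,  -8.63156266, 310.25295413]), [np.float64(13.96295812863891), np.float64(13.962958128638878)])
```

>>> {"name": "apply_moves", "arguments": {
  "commands": [
    [8.5,1.5,-2.6,1.4,0],
    [8.5,1.5,-2.6,1.4,0],
    [8.5,1.5,-2.6,1.4,0],
    [8.5,1.5,-2.6,1.4,0],
    [8.5,1.5,-2.6,1.4,0],
    [8.5,1.5,-2.6,1.4,0],
    [8.5,1.5,-2.6,1.4,0],
    [8.5,1.5,-2.6,1.4,0]
  ]
}}

```text
time_s: 7.32
eef_pos: [522.5, -57.8, 484.2]
ee_rot: [0.2, 0.659, 0.69, 0.221]
force: [1.4, -0.8, 0.2]
grip_width: 0.996
```

```bash
python3 -c "
from h import *
to([503,-41,252])
cv2.imwrite('pics/w1.png',ctrl.capture('wrist')[:,:,::-1])
cv2.imwrite('pics/s1.png',ctrl.capture('scene')[:,:,::-1])"
```

```text
t 7.32 p [522.5 -57.8 484.2] z [ 0.568  0.041 -0.822] y [0.822 0.033 0.569] q [-0.478 -0.056  1.415  0.318  1.265 -0.54 ] F [ 1.4 -0.8  0.2] w 0.996
need tool cm [  1.43 -14.76  18.05] len 23.4
```

View pics/w1.png

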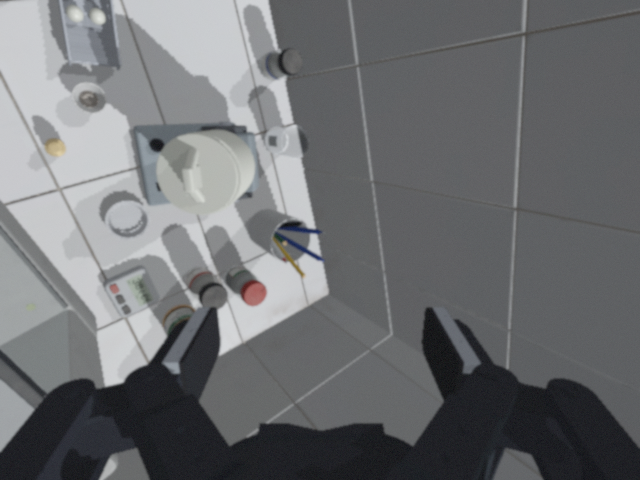

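View pics/s1.png

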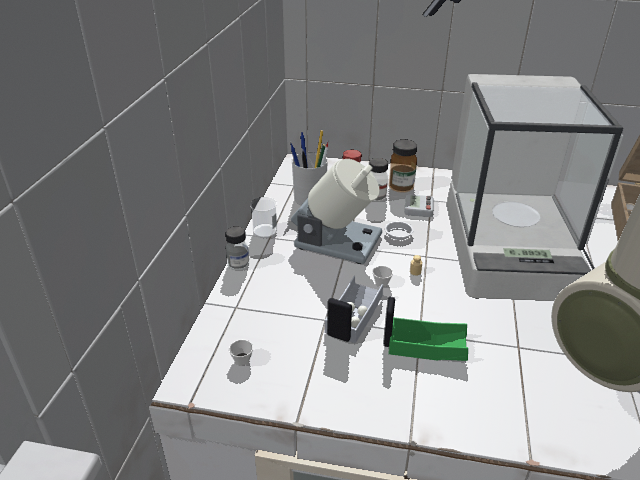

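>>> {"name": "apply_moves", "arguments": {
  "commands": [
    [8.5,0.2,-2.5,3,0],
    [8.5,0.2,-2.5,3,0],
    [8.5,0.2,-2.5,3,0],
    [8.5,0.2,-2.5,3,0],
    [8.5,0.2,-2.5,3,0],
    [8.5,0.3,-2.3,3,0],
    [8.5,0,0,0,0]
  ]
}}

```text
time_s: 8.0
eef_pos: [501.9, -42.6, 248.0]
ee_rot: [0.195, 0.661, 0.691, 0.22]
force: [-0.7, 0.5, -1.5]
grip_width: 0.991
```

```bash
python3 -c "
from h import *
to([503,-41,252])
cv2.imwrite('pics/w2.png',ctrl.capture('wrist')[:,:,::-1])
K=np.array([574,-36,150])
u=np.array([-.572,-.04,.82])
for k in (7,28,39): print(k,proj('wrist',K+k*u))
"
```

```text
t 8.0 p [501.9 -42.6 248. ] z [ 0.56   0.045 -0.827] y [0.827 0.03  0.561] q [-0.466 -0.002  1.971  0.469  0.703 -0.8  ] F [-0.7  0.5 -1.5] w 0.991
need tool cm [ 0.16  0.32 -0.27] len 0.4
7 [320.26654989 231.38366779]
28 [319.99141454 240.92689662]
39 [319.82837501 246.58201724]
```

View pics/w2.png

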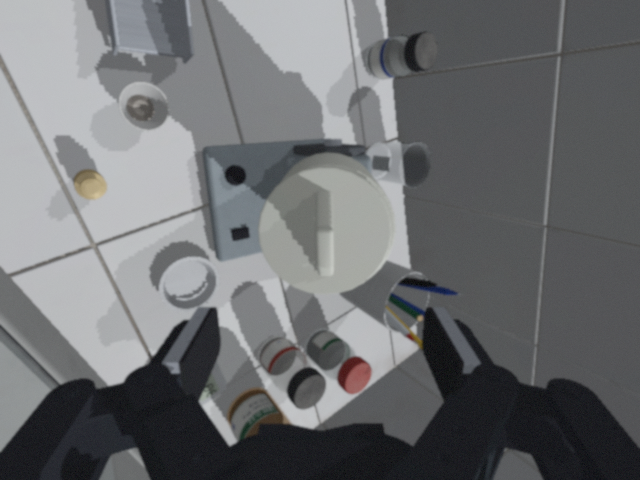

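Run:
```python
from h import *
im=cv2.imread('pics/w2.png');crop(im,240,130,170,180,4,'pics/c5.png')
```

```text
(no output)
```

View pics/c5.png

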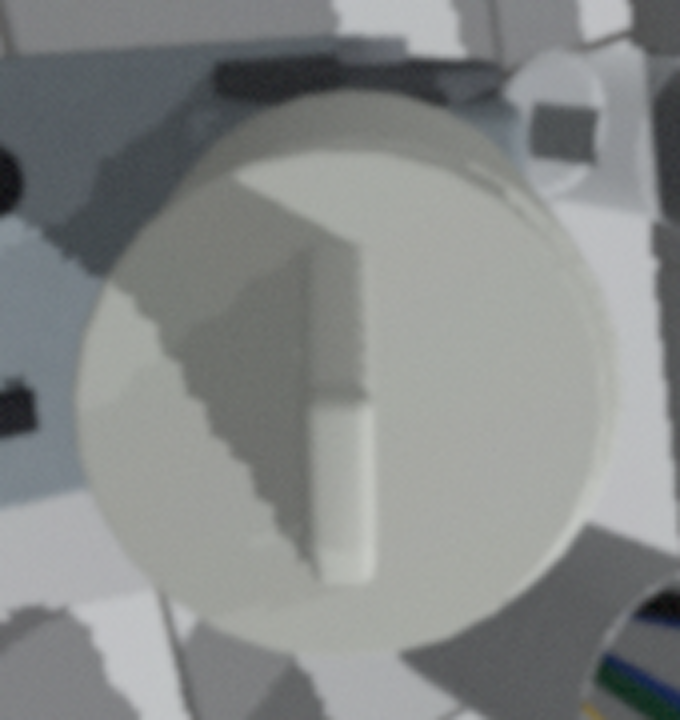

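The wrist view shows the disc centre at about (325,230) and the knob along column 325, against a predicted 320. The lid is therefore about 3 mm further upslope, and I correct for that.

```bash
python3 -c "
from h import *
to([563.3,-37,170.2])"
```

```text
t 8.05 p [503.7 -43.5 252.4] z [ 0.565  0.043 -0.824] y [0.824 0.031 0.566] q [-0.467 -0.005  1.964  0.467  0.706 -0.797] F [0.3 0.  0.9] w 0.999
need tool cm [ 0.21  0.28 10.17] len 10.2
```

>>> {"name": "apply_moves", "arguments": {
  "commands": [
    [8.5,0.2,0.28,0,0.02],
    [8.5,0,0,2,0],
    [8.5,0,0,2,0],
    [8.5,0,0,1,0],
    [8.5,0,0,0,0],
    [8.5,0,0,0,0]
  ],
  "squeeze": 20
}}

```text
time_s: 8.55
eef_pos: [535.1, -39.9, 215.6]
ee_rot: [0.199, 0.666, 0.683, 0.223]
force: [-0.3, 0.1, -0.0]
grip_width: 0.994
```

```bash
python3 -c "
from h import *
to([563.3,-37,170.2])
cv2.imwrite('pics/w3.png',ctrl.capture('wrist')[:,:,::-1])
M=np.array([577,-36,150.5])
u=np.array([-.572,-.04,.82])
for k in (7,28,39): print(k,proj('wrist',M+k*u))
"
```

```text
t 8.55 p [535.1 -39.9 215.6] z [ 0.569  0.041 -0.821] y [0.822 0.013 0.57 ] q [-0.421  0.113  1.947  0.504  0.593 -0.798] F [-0.3  0.1 -0. ] w 0.994
need tool cm [ 0.08 -0.27  5.35] len 5.4
7 [315.87593877 257.37543794]
28 [315.30372266 271.73991246]
39 [314.9554986  280.48146203]
```

View pics/w3.png

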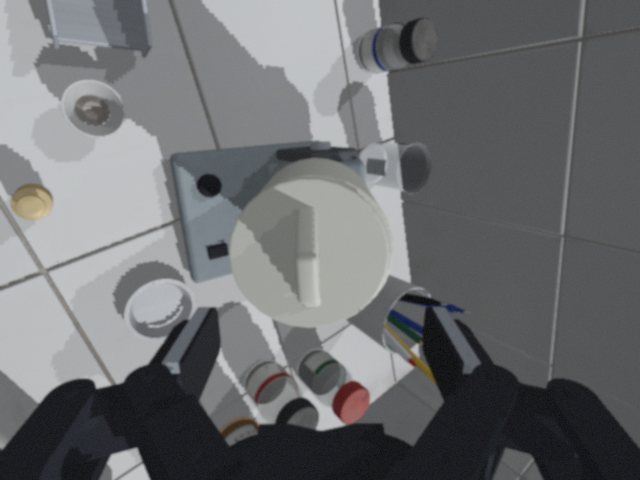

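```bash
python3 -c "
from h import *
to([560,-37,170])
M=np.array([574,-36,150.])
u=np.array([-.572,-.04,.82])
for k in (7,28,39): print(k,proj('wrist',M+k*u))
im=cv2.imread('pics/w3.png');crop(im,220,150,190,190,4,'pics/c6.png')
cv2.imwrite('pics/w4.png',ctrl.capture('wrist')[:,:,::-1])
st()
"
```

```text
t 8.6 p [534.8 -39.9 215.7] z [ 0.569  0.041 -0.821] y [0.821 0.013 0.57 ] q [-0.421  0.112  1.948  0.504  0.592 -0.799] F [0.  0.  0.7] w 0.994
need tool cm [ 0.08 -0.53  5.2 ] len 5.2
7 [311.29261577 258.04874065]
28 [310.25279892 272.57344938]
39 [309.61941836 281.42084215]
t 8.65 p [534.6 -39.9 215.6] z [ 0.569  0.04  -0.821] y [0.822 0.013 0.57 ] q [-0.421  0.111  1.949  0.504  0.592 -0.799] F [ 0.4 -0.6  0. ] w 0.994
```

View pics/c6.png

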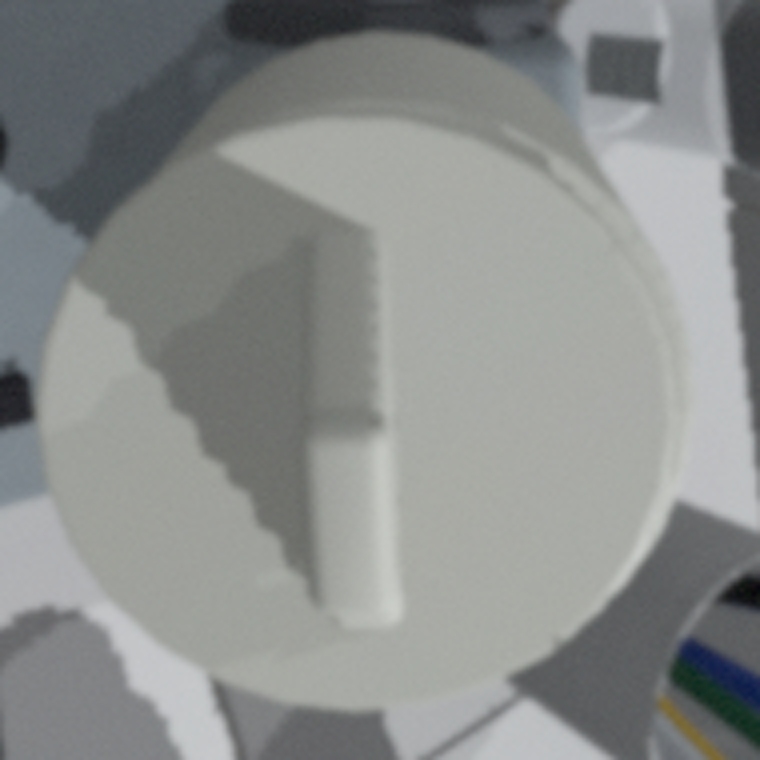

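>>> {"name": "apply_moves", "arguments": {
  "commands": [
    [8.5,0.25,-0.65,0,-0.045],
    [8.5,0,0,1.5,0],
    [8.5,0,0,1.5,0],
    [8.5,0,0,1.5,0],
    [8.5,0,0,0.6,0],
    [8.5,0,0,0,0],
    [8.5,0,0,0,0]
  ]
}}

```text
time_s: 9.23
eef_pos: [557.6, -35.1, 169.1]
ee_rot: [0.203, 0.651, 0.698, 0.219]
force: [-0.8, 0.2, 0.9]
grip_width: 0.994
```

```bash
python3 -c "
from h import *
to([559,-36,170])
cv2.imwrite('pics/w5.png',ctrl.capture('wrist')[:,:,::-1])
"
```

```text
t 9.23 p [557.6 -35.1 169.1] z [ 0.568  0.041 -0.822] y [0.82  0.057 0.569] q [-0.387  0.231  1.946  0.581  0.478 -0.912] F [-0.8  0.2  0.9] w 0.994
need tool cm [-0.1   0.16 -0.  ] len 0.2
```

View pics/w5.png

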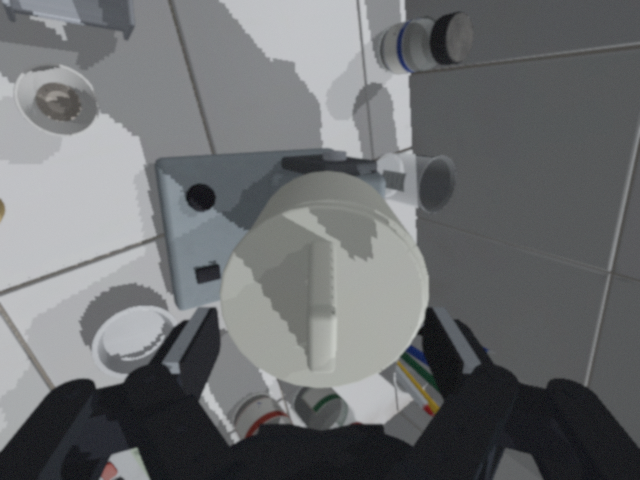

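The knob sits at column 321, midway between the fingers, so I close on it.

>>> {"name": "apply_moves", "arguments": {
  "commands": [
    [5,0,0,0,0],
    [3.5,0,0,0,0],
    [2.4,0,0,0,0],
    [1.8,0,0,0,0],
    [1.4,0,0,0,0],
    [1.0,0,0,0,0],
    [0.6,0,0,0,0],
    [0.4,0,0,0,0],
    [0.4,0,0,0,0],
    [0.4,0,0,0,0]
  ],
  "squeeze": 25
}}

```text
time_s: 10.12
eef_pos: [558.0, -35.3, 168.8]
ee_rot: [0.203, 0.651, 0.698, 0.219]
force: [2.9, 0.3, 4.5]
grip_width: 0.133
```

```bash
python3 -c "
from h import *
to([559,-36,170])
cv2.imwrite('pics/w6.png',ctrl.capture('wrist')[:,:,::-1])
"
```

```text
t 10.12 p [558.  -35.3 168.8] z [ 0.569  0.04  -0.822] y [0.82  0.057 0.57 ] q [-0.387  0.232  1.946  0.582  0.476 -0.912] F [2.9 0.3 4.5] w 0.133
need tool cm [-0.08  0.14 -0.05] len 0.2
```

View pics/w6.png

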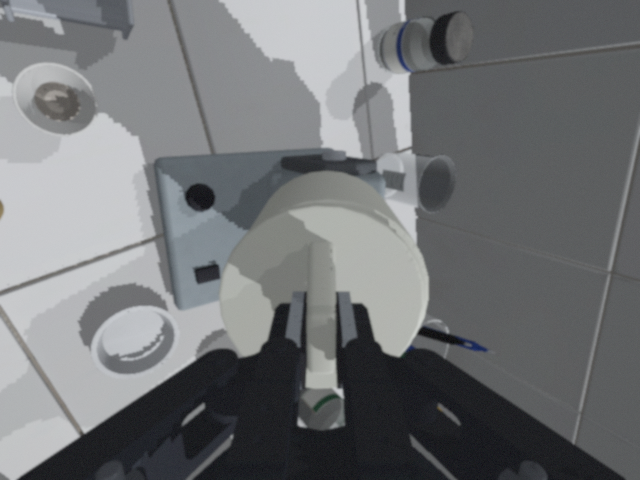

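Gripped at 11.3 mm opening with low force. I pull out along the jar's axis.

>>> {"name": "apply_moves", "arguments": {
  "commands": [
    [0.4,0,0,0,0],
    [0.4,0,0,-0.3,0],
    [0.4,0,0,-0.5,0],
    [0.4,0,0,-0.8,0],
    [0.4,0,0,-1,0],
    [0.4,0,0,-1.5,0],
    [0.4,0,0,-2,0],
    [0.4,0,0,-2,0],
    [0.4,0,0,-2,0],
    [0.4,0,0,0,0]
  ],
  "squeeze": 40
}}

```text
time_s: 11.0
eef_pos: [499.2, -39.2, 253.5]
ee_rot: [0.204, 0.651, 0.698, 0.218]
force: [0.3, -0.4, 0.4]
grip_width: 0.131
```

```bash
python3 -c "
from h import *
st()
cv2.imwrite('pics/w7.png',ctrl.capture('wrist')[:,:,::-1])
"
```

```text
t 11.0 p [499.2 -39.2 253.5] z [ 0.569  0.04  -0.821] y [0.819 0.058 0.57 ] q [-0.461 -0.021  1.978  0.465  0.7   -0.816] F [ 0.3 -0.4  0.4] w 0.131
```

View pics/w7.png

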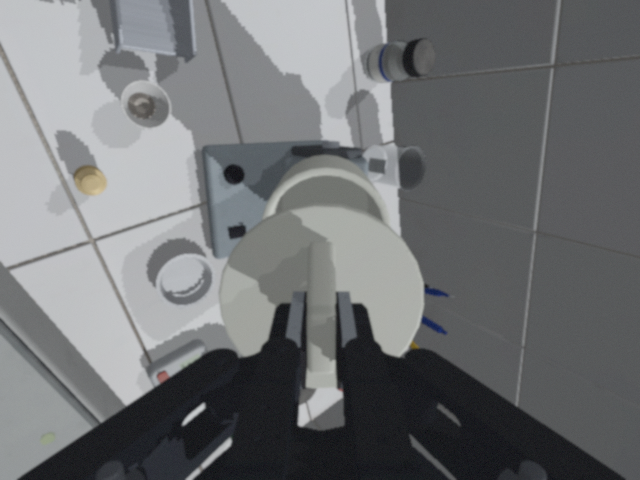

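The lid is out and held, with the open jar visible at (330,200). To level it again I need to understand the arm, so I fit a simple kinematic model to the logged states.

```bash
cat > kin.py <<'E'
import numpy as np
from scipy.spatial.transform import Rotation as Ro
from scipy.optimize import least_squares
D=[ # q, p, z, y
([1.06462,.313478,1.498448,0,1.33098,-.22339],[146.4,503.9,241.7],None,[.279,.960,0]),
([-0.047,-0.004,1.561,0.,1.584,-0.111],[401.4,97.6,362.3],[0,0,-1],[.998,.064,0]),
([0.078,0.188,0.664,0.,2.288,0.013],[397.1,147.5,620.5],[0.001,0,-1],[.998,.064,.001]),
([0.015,0.506,0.188,0.056,2.318,-0.008],[526.5,134.3,623.4],[.127,.043,-.991],[.99,.061,.129]),
([-0.312,0.505,0.187,0.21,2.075,-0.234],[603.1,-25.6,641.9],[.389,.066,-.919],[.919,.044,.393]),
([-0.572,0.507,0.187,0.369,1.917,-0.396],[620.1,-162.5,664.4],[.568,.038,-.822],[.822,.032,.569]),
([-0.421,0.111,1.949,0.504,0.592,-0.799],[534.6,-39.9,215.6],[.569,.04,-.821],[.822,.013,.57]),
([-0.461,-0.021,1.978,0.465,0.7,-0.816],[499.2,-39.2,253.5],[.569,.04,-.821],[.819,.058,.57]),
([-0.387,0.232,1.946,0.582,0.476,-0.912],[558.,-35.3,168.8],[.569,.04,-.822],[.82,.057,.57]),
]
def fk(q,P):
    a,H,L1,L2,e,Lt,d,c,w=P
    r1=Ro.from_euler('z',q[0]); r2=r1*Ro.from_euler('y',q[1]); r3=r2*Ro.from_euler('y',q[2]); r4=r3*Ro.from_euler('z',q[3]); r5=r4*Ro.from_euler('y',q[4]); r6=r5*Ro.from_euler('z',q[5]+c)
    p=np.array([0,0,H])+r1.apply([a,d,0])+r2.apply([0,0,L1])+r3.apply([e,0,L2])+r5.apply([w,0,Lt])
    return p,r6.as_matrix()
def res(P):
    o=[]
    for q,p,z,y in D:
        pp,R=fk(q,P); o+=list(pp-p)+list(300*(R[:,1]-y))
    return o
if __name__=='__main__':
  best=None
  for c in (0,1.57,3.14,-1.57):
    s=least_squares(res,[0,300,350,350,0,250,116,c,0]); print(s.cost,s.x.round(2))
    if best is None or s.cost<best.cost: best=s
  print(np.round(best.fun.reshape(-1,6),1)); np.save('P.npy',best.x)
E
python3 kin.py
```

```text
0.5169336245500068 [5.4000e-01 2.0129e+02 4.3889e+02 3.9729e+02 3.9050e+01 2.4429e+02
 1.1623e+02 1.5700e+00 3.0000e-01]
0.5169336245527197 [5.4000e-01 2.0129e+02 4.3889e+02 3.9729e+02 3.9050e+01 2.4429e+02
 1.1623e+02 1.5700e+00 3.0000e-01]
0.5169336245503164 [5.4000e-01 2.0129e+02 4.3889e+02 3.9729e+02 3.9050e+01 2.4429e+02
 1.1623e+02 1.5700e+00 3.0000e-01]
0.516933624551728 [5.4000e-01 2.0129e+02 4.3889e+02 3.9729e+02 3.9050e+01 2.4429e+02
 1.1623e+02 1.5700e+00 3.0000e-01]
[[ 0.   0.   0.   0.1  0.1 -0.4]
 [ 0.  -0.1  0.  -0.  -0.1  0.2]
 [-0.   0.1 -0.1 -0.   0.2  0.2]
 [-0.  -0.1  0.1 -0.1 -0.1  0.4]
 [ 0.1 -0.   0.  -0.2  0.2  0.1]
 [-0.1  0.1  0.  -0.2  0.3  0.1]
 [-0.1  0.2 -0.  -0.1  0.1 -0. ]
 [-0.1 -0.  -0.   0.2 -0.2  0.1]
 [ 0.1 -0.   0.1 -0.1 -0.3  0.1]]
```

```bash
cat > sim.py <<'E'
import numpy as np
from kin import *
P=np.load('P.npy')
LO=np.array([-2.94,-.97,.187,-1.23,.02,-2.88]);HI=np.array([2.94,2.17,2.56,4.37,3.11,2.88])
V=.7*np.array([2.39,2.39,3.01,3.14,3.14,3.14])/12
def step(q,row,W,lim=True):
    p,R=fk(q,P)
    d=np.array(row[1:4])*10.; n=np.linalg.norm(d); d=d*min(1,41.7/n) if n>0 else d
    pt=p+R@d; Rt=R@Ro.from_euler('z',np.clip(row[4],-.125,.125)).as_matrix()
    def f(x):
        pp,RR=fk(x,P); return np.r_[pp-pt, W*Ro.from_matrix(Rt@RR.T).as_rotvec()]
    lo=np.maximum(LO,q-V) if lim else LO; hi=np.minimum(HI,q+V) if lim else HI
    lo=np.minimum(lo,q-1e-6);hi=np.maximum(hi,q+1e-6)
    return least_squares(f,q,bounds=(lo,hi),x_scale=1.).x
def run(q,rows,W,lim=True):
    for r in rows: q=step(q,r,W,lim)
    return q
def show(q):
    p,R=fk(q,P); print('p',p.round(1),'z',R[:,2].round(3),'y',R[:,1].round(3),'q',np.round(q,3))
E
python3 - <<'E'
from sim import *
a=np.array([-0.147,0.491,0.187,0.119,2.235,-0.126])
b=np.array([-0.312,0.505,0.187,0.21,2.075,-0.234]); 
show(a);print('actual');show(b)
for W in (100,200,400,1000):
    print(W); show(run(a,[[0,-1,3.3,-2,0]]*9,W))
a=np.array([0.036,.31,.19,.019,2.619,-.011]);b=np.array([-.097,.158,.187,.095,2.712,-.073])
print('second');show(b)
for W in (100,200,400,1000):
    print(W); show(run(a,[[0,0,0,-4,0]]*6,W))
E
```

```text
p [555.6  58.3 636.1] z [ 0.234  0.06  -0.97 ] y [0.97  0.056 0.237] q [-0.147  0.491  0.187  0.119  2.235 -0.126]
actual
p [603.2 -25.6 641.9] z [ 0.39   0.066 -0.918] y [0.918 0.045 0.393] q [-0.312  0.505  0.187  0.21   2.075 -0.234]
100
p [611.6 -42.5 907.3] z [ 0.983  0.066 -0.174] y [ 0.176 -0.04   0.983] q [-0.47   0.31   0.187  0.547  1.318 -0.203]
200
p [615.9 -35.8 818.2] z [ 0.877  0.073 -0.475] y [ 0.477 -0.01   0.879] q [-0.424  0.351  0.187  0.441  1.585 -0.202]
400
p [607.6 -27.9 690.8] z [ 0.559  0.071 -0.826] y [0.826 0.031 0.562] q [-0.344  0.45   0.187  0.277  1.945 -0.22 ]
1000
p [595.9 -24.3 621.4] z [ 0.297  0.062 -0.953] y [0.953 0.052 0.3  ] q [-0.299  0.529  0.187  0.176  2.147 -0.243]
second
p [271.6 100.  752.1] z [ 0.086  0.031 -0.996] y [0.994 0.062 0.088] q [-0.097  0.158  0.187  0.095  2.712 -0.073]
100
p [263.3 104.6 866.4] z [ 0.736  0.086 -0.671] y [ 0.676 -0.037  0.736] q [-0.598 -0.11   0.187  0.672  2.247  0.05 ]
200
p [270.   99.3 807.1] z [ 0.452  0.162 -0.877] y [0.887 0.022 0.461] q [-0.391  0.015  0.187  0.55   2.478  0.062]
400
p [273.8  99.8 759.3] z [ 0.152  0.058 -0.987] y [0.986 0.059 0.155] q [-0.133  0.137  0.187  0.171  2.668 -0.038]
1000
p [275.3 100.3 746.2] z [ 0.043  0.018 -0.999] y [0.997 0.063 0.044] q [-0.078  0.179  0.187  0.053  2.734 -0.092]
```

```bash
cat >> sim.py <<'E'
def wpush(q,d,n,W=600,spd=4.):
    d=np.array(d,float);d*=spd/np.linalg.norm(d)
    for i in range(n):
        R=fk(q,P)[1]; q=step(q,[0,*(R.T@d),0],W)
    return q
E
python3 - <<'E'
from sim import *
q0=np.array([-0.461,-0.021,1.978,0.465,0.7,-0.816])
for y in (0,):
  for d in ([-1,0,0],[-1,0,.5],[-1,0,1],[-1,.5,0],[-1,.5,.5],[-1,-.5,.5],[-1,1,.3],[-.3,1,.1],[-.5,0,1]):
    print(d)
    q=wpush(q0,[0,0,1],4)
    for k in range(3):
        q=wpush(q,d,8); show(q)
E
```

```text
[-1, 0, 0]
p [252.2 -13.8 413.5] z [ 0.534  0.024 -0.845] y [0.843 0.059 0.535] q [-1.393 -0.868  1.996  0.589  1.873 -1.238]
p [139.3 -99.7 414.8] z [ 0.428  0.082 -0.9  ] y [0.9   0.059 0.433] q [-2.487 -0.845  1.954  0.299  2.418 -2.379]
p [-151.5 -174.9  416.5] z [ 0.417  0.11  -0.902] y [0.906 0.027 0.422] q [-2.837 -0.223  1.677  0.025  2.133 -2.88 ]
[-1, 0, 0.5]
p [260.2 -21.2 556.6] z [ 0.547  0.028 -0.837] y [0.835 0.058 0.548] q [-1.329 -0.681  1.574  0.644  2.032 -1.038]
p [160.3 -90.2 699.8] z [ 0.451  0.078 -0.889] y [0.888 0.062 0.455] q [-2.445 -0.474  0.994  1.163  2.889 -1.424]
p [-109.3 -150.2  765.9] z [ 0.428  0.073 -0.901] y [0.899 0.065 0.433] q [-2.916  0.117  0.293  2.584  3.095 -0.42 ]
[-1, 0, 1]
p [283.1 -34.4 639.7] z [ 0.564  0.037 -0.825] y [0.823 0.057 0.565] q [-1.163 -0.499  1.28   0.64   2.04  -0.842]
p [216.2 -62.9 818.2] z [ 0.495  0.045 -0.867] y [0.865 0.06  0.497] q [-1.955 -0.097  0.187  1.895  2.656 -0.154]
p [  56.8 -111.5  818.7] z [ 0.527  0.089 -0.845] y [0.845 0.057 0.533] q [-2.94  -0.019  0.187  3.095  2.745  0.07 ]
[-1, 0.5, 0]
p [212.9
[... 1448 characters left out ...]
[407.6 265.9 444. ] z [ 0.569  0.04  -0.822] y [0.82  0.057 0.57 ] q [ 0.443 -0.107  1.562 -0.232  1.124  0.413]
p [316.1 571.  474.5] z [ 0.569  0.04  -0.822] y [0.82  0.057 0.57 ] q [ 1.066  0.434  0.847 -0.5    1.508  0.938]
p [207.9 753.5 427. ] z [ 0.597  0.126 -0.792] y [0.793 0.054 0.607] q [ 1.324  0.905  0.187 -0.586  1.698  1.045]
[-0.5, 0, 1]
p [356.  -39.2 699.7] z [ 0.569  0.04  -0.822] y [0.82  0.057 0.57 ] q [-0.771 -0.235  0.957  0.474  1.945 -0.558]
p [257.9 -29.2 834.6] z [ 0.597  0.031 -0.802] y [0.8   0.056 0.598] q [-1.707 -0.111  0.187  1.656  2.511 -0.142]
p [195.7 -90.5 846.5] z [ 0.652  0.082 -0.754] y [0.753 0.052 0.656] q [-2.768 -0.129  0.187  2.876  2.481  0.019]
```

Run:
```python
from sim import *
q0=np.array([-0.461,-0.021,1.978,0.465,0.7,-0.816])
def goto(q,t,n=12):
    for i in range(n):
        p=fk(q,P)[0]; d=(np.array(t)-p)/10
        if np.linalg.norm(d)<.05: break
        d=d*min(1,4/np.linalg.norm(d)); R=fk(q,P)[1]; q=step(q,[0,*(R.T@d),0],600)
    return q
q1=goto(q0,[480,140,300],20);show(q1)
for x in (450,550,650):
  for z in (200,100):
    print('at',x,z)
    q=goto(goto(q1,[x,140,300],20),[x,140,z],20);show(q)
    q=wpush(q,[-1,0,0],8);show(q)
    q=wpush(q,[-1,0,0],8);show(q)
    q=wpush(q,[-1,0,0],8);show(q)
```

```text
p [480. 140. 300.] z [ 0.569  0.04  -0.822] y [0.82  0.057 0.57 ] q [ 0.041 -0.065  1.892  0.026  0.708 -0.044]
at 450 200
p [450. 140. 200.] z [ 0.569  0.04  -0.822] y [0.82  0.057 0.57 ] q [ 0.045 -0.007  2.123  0.036  0.42  -0.054]
p [132.2 135.2 200. ] z [ 0.568  0.043 -0.822] y [0.82  0.057 0.569] q [ 0.425 -0.917  2.559 -0.244  0.937  0.442]
p [  1.4  84.6 197.2] z [ 0.474  0.082 -0.877] y [0.875 0.064 0.479] q [ 1.54  -0.853  2.524 -0.5    1.386  1.527]
p [-236.7  110.2  197.3] z [ 0.43   0.067 -0.9  ] y [0.898 0.068 0.434] q [ 2.539  0.008  2.058 -0.307  1.421  2.555]
at 450 100
p [450. 140. 100.] z [ 0.569  0.04  -0.822] y [0.82  0.057 0.57 ] q [ 0.044  0.209  2.235  0.162  0.091 -0.183]
p [175.5 174.6 150.9] z [ 0.53   0.023 -0.848] y [0.846 0.06  0.53 ] q [ 0.58  -0.443  2.56  -0.507  0.593  0.876]
p [-21.5 147.8 164.5] z [ 0.462  0.042 -0.886] y [0.884 0.063 0.464] q [ 1.696 -0.422  2.481 -0.531  1.157  1.858]
p [-315.8  157.1  164.5] z [ 0.448  0.036 -0.893] y [0.891 0.064 0.45 ] q [ 2.545  0.27   1.853 -0.29   1.4    2.577]
at 550 200
p [550. 140. 200.] z [ 0.569  0.04 
[... 1149 characters left out ...]
3]
p [ 68.6 117.1 198.1] z [ 0.541  0.057 -0.839] y [0.837 0.059 0.544] q [ 0.843 -0.97   2.559 -0.415  1.14   0.863]
p [-52.1 100.3 197.3] z [ 0.438  0.073 -0.896] y [0.894 0.068 0.443] q [ 1.959 -0.551  2.434 -0.456  1.388  1.987]
at 650 100
p [650. 140. 100.] z [ 0.569  0.04  -0.822] y [0.82  0.057 0.57 ] q [ 0.027  0.541  1.697  0.084  0.298 -0.115]
p [330. 140. 100.] z [ 0.569  0.04  -0.822] y [0.82  0.057 0.57 ] q [ 0.072 -0.025  2.513 -0.016  0.047  0.017]
p [ 86.  162.1 164.3] z [ 0.51   0.031 -0.859] y [0.857 0.061 0.511] q [ 0.999 -0.578  2.56  -0.553  0.901  1.221]
p [-115.8  157.1  164.5] z [ 0.448  0.036 -0.893] y [0.891 0.064 0.45 ] q [ 2.114 -0.151  2.309 -0.44   1.237  2.241]
```

```bash
cat >> sim.py <<'E'
def goto(q,t,n=20):
    for i in range(n):
        p=fk(q,P)[0]; d=(np.array(t)-p)/10
        if np.linalg.norm(d)<.05: break
        d=d*min(1,4/np.linalg.norm(d)); R=fk(q,P)[1]; q=step(q,[0,*(R.T@d),0],600)
    return q
def tilt(q): return np.degrees(np.arccos(-fk(q,P)[1][2,2]))
E
python3 - <<'E'
from sim import *
q0=np.array([-0.461,-0.021,1.978,0.465,0.7,-0.816])
q1=goto(q0,[450,150,350],20)
for (x,z) in ((380,140),(360,180),(340,220),(320,260),(300,300)):
  for el in (-30,-45,-60):
    q=goto(goto(q1,[x,150,350]),[x,150,z]);
    print(x,z,el);show(q)
    d=[-np.cos(np.radians(el)),0,np.sin(np.radians(el))]
    for k in range(3):
        q=wpush(q,d,8);print(round(tilt(q),1),end=' ');show(q)
E
```

```text
380 140 -30
p [380. 150. 140.] z [ 0.569  0.04  -0.822] y [0.82  0.057 0.57 ] q [ 0.097 -0.025  2.345 -0.071  0.215  0.092]
28.6 p [179.  210.4  80.7] z [ 0.478  0.016 -0.878] y [0.876 0.068 0.478] q [ 0.71  -0.047  2.56  -0.949  0.377  1.489]
26.4 p [-69.1 226.2 -47.6] z [ 0.444 -0.    -0.896] y [0.894 0.075 0.443] q [ 1.821  0.575  2.408 -1.044  0.521  2.754]
26.4 p [-346.3  226.2 -207.6] z [ 0.444 -0.    -0.896] y [0.894 0.075 0.443] q [ 2.449  1.108  1.679 -0.422  0.765  2.74 ]
380 140 -45
p [380. 150. 140.] z [ 0.569  0.04  -0.822] y [0.82  0.057 0.57 ] q [ 0.097 -0.025  2.345 -0.071  0.215  0.092]
26.2 p [235.8 193.   50. ] z [ 0.44   0.032 -0.898] y [0.895 0.069 0.441] q [ 0.424  0.092  2.56  -1.214  0.162  1.523]
21.1 p [  3.  251.9 -53.5] z [ 0.358 -0.042 -0.933] y [0.932 0.069 0.355] q [ 1.448  0.56   2.443 -1.23   0.392  2.59 ]
21.2 p [-229.4  259.1 -272.2] z [ 0.357 -0.056 -0.932] y [0.933 0.071 0.353] q [ 2.149  1.214  1.855 -0.716  0.422  2.794]
380 140 -60
p [380. 150. 140.] z [ 0.569  0.04  -0.822] y [0.82  0.057 0.57 ] q [ 0.097 -0.025  2.345 -0.071  0.215  0.092]
24
[... 5507 characters left out ...]
[ 0.465  0.013 -0.885] y [0.881 0.089 0.464] q [ 1.938  0.362  2.467 -0.807  0.652  2.578]
27.7 p [-307.5  186.1 -220.7] z [ 0.465  0.013 -0.885] y [0.881 0.089 0.464] q [ 2.476  1.122  1.8   -0.502  0.666  2.849]
300 300 -60
p [300. 150. 300.] z [ 0.569  0.04  -0.822] y [0.82  0.057 0.57 ] q [ 0.141 -0.502  2.19  -0.054  0.849  0.094]
30.3 p [190.3 193.4 114.2] z [ 0.504  0.021 -0.864] y [0.861 0.069 0.504] q [ 0.609 -0.22   2.56  -0.695  0.436  1.116]
24.4 p [ 39.4 251.5 -27.6] z [ 0.411 -0.048 -0.91 ] y [0.91  0.086 0.406] q [ 1.355  0.475  2.461 -1.23   0.452  2.464]
24.8 p [-145.   277.7 -278.6] z [ 0.408 -0.095 -0.908] y [0.912 0.091 0.4  ] q [ 1.949  1.25   1.911 -0.998  0.421  2.88 ]
```

```bash
cat > greedy.py <<'E'
from sim import *
rng=np.random.default_rng(0)
def dirs(n=60):
    i=np.arange(n)+.5; ph=np.arccos(1-2*i/n); th=np.pi*(1+5**.5)*i
    return np.c_[np.cos(th)*np.sin(ph),np.sin(th)*np.sin(ph),np.cos(ph)]
DD=dirs()
def greedy(q,n,zt,zmin=110,blk=2,rmin=230,verbose=True,W=600):
    zt=np.array(zt)/np.linalg.norm(zt); log=[]
    for k in range(n):
        best=None
        for d in DD:
            qq=wpush(q,d,blk,W=W); p,R=fk(qq,P)
            c=np.degrees(np.arccos(np.clip(R[:,2]@zt,-1,1)))+max(0,zmin-p[2])*.2+max(0,rmin-np.hypot(p[0],p[1]))*.2
            if best is None or c<best[0]: best=(c,d,qq)
        q=best[2]; log.append(best[1])
        if verbose: print(k,round(best[0],2),'d',best[1].round(2),end=' ');show(q)
    return q,log
E
timeout 500 python3 - <<'E'
from greedy import *
q0=np.array([-0.461,-0.021,1.978,0.465,0.7,-0.816])
q1=goto(q0,[450,150,350],20)
q=goto(goto(q1,[360,150,350]),[360,150,190])
greedy(q,16,[0,0,-1])
E
```

```text
0 34.25 d [-0.26  0.92 -0.28] p [343.6 202.8 172.6] z [ 0.558  0.07  -0.827] y [0.824 0.064 0.562] q [ 0.3   -0.109  2.301 -0.275  0.372  0.441]
1 33.16 d [-0.33  0.61 -0.72] p [323.9 235.3 128.1] z [ 0.539  0.094 -0.837] y [0.835 0.072 0.546] q [ 0.418  0.016  2.336 -0.543  0.261  0.807]
2 31.67 d [-0.67  0.59 -0.45] p [278.4 271.4 110.4] z [ 0.514  0.108 -0.851] y [0.849 0.08  0.523] q [ 0.599  0.061  2.346 -0.761  0.295  1.173]
3 31.63 d [-0.59  0.81 -0.02] p [232.4 335.  109.8] z [ 0.512  0.109 -0.852] y [0.85  0.08  0.521] q [ 0.873  0.144  2.249 -0.861  0.439  1.496]
4 31.59 d [-1.    0.03  0.08] p [152.7 337.  116.5] z [ 0.512  0.109 -0.852] y [0.85  0.08  0.521] q [ 1.101  0.096  2.281 -0.858  0.569  1.682]
5 31.59 d [-0.83  0.21  0.52] p [ 86.2 353.4 157.8] z [ 0.512  0.109 -0.852] y [0.85  0.08  0.521] q [ 1.329  0.039  2.19  -0.723  0.793  1.706]
6 31.59 d [-0.89 -0.3   0.35] p [ 15.2 329.5 185.8] z [ 0.512  0.109 -0.852] y [0.85  0.08  0.521] q [ 1.55  -0.032  2.169 -0.662  0.979  1.81 ]
7 31.59 d [-0.33  0.61 -0.72] p [-11.3 378.6 128.5] z [ 0.512  0.109 -0.852] y [0.85 
[... 546 characters left out ...]
3.8  219.1] z [ 0.512  0.109 -0.852] y [0.85  0.08  0.521] q [ 2.15   0.25   1.745 -0.52   1.391  2.197]
12 31.59 d [ 0.24  0.53 -0.82] p [-202.1  385.9  153.8] z [ 0.512  0.109 -0.852] y [0.85  0.08  0.521] q [ 2.068  0.371  1.774 -0.563  1.226  2.213]
13 31.59 d [-0.83  0.21  0.52] p [-268.6  402.3  195.1] z [ 0.512  0.109 -0.852] y [0.85  0.08  0.521] q [ 2.165  0.433  1.555 -0.515  1.405  2.205]
14 31.59 d [-1.    0.03  0.08] p [-348.3  404.3  201.8] z [ 0.512  0.109 -0.852] y [0.85  0.08  0.521] q [ 2.275  0.553  1.345 -0.48   1.532  2.253]
15 31.59 d [-0.5   0.53  0.68] p [-388.6  446.6  256.5] z [ 0.512  0.109 -0.852] y [0.85  0.08  0.521] q [ 2.28   0.644  1.05  -0.483  1.716  2.163]
```

Run:
```python
from sim import *
q0=np.array([-0.461,-0.021,1.978,0.465,0.7,-0.816])
q1=goto(q0,[450,145,350],20)
for (x,z) in ((360,200),(330,250),(300,300)):
  for el in (-20,-35,-50,-65):
    q=goto(goto(q1,[x,140,350]),[x,140,z]); print(x,z,el)
    mx=0
    for k in range(36):
        p,R=fk(q,P); yt=116+.07*p[0]
        d=np.array([-4*np.cos(np.radians(el)),np.clip((yt-p[1])/10*1.,-3,3),4*np.sin(np.radians(el))]); d*=4.1/np.linalg.norm(d)
        qq=step(q,[0,*(R.T@d),0],600); mx=max(mx,np.max(abs(qq-q)/V)); q=qq
        if k%9==8: print(round(tilt(q),1),round(mx,2),end=' ');show(q)
```

```text
360 200 -20
30.9 1.0 p [ 68.7 115.6 189.3] z [ 0.514  0.007 -0.858] y [0.856 0.059 0.513] q [ 0.883 -0.884  2.56  -0.447  1.137  0.945]
24.6 1.0 p [-108.2  115.1   96.4] z [ 0.415  0.009 -0.91 ] y [0.908 0.061 0.415] q [ 2.138 -0.069  2.474 -0.432  1.013  2.357]
24.5 1.0 p [-451.4   87.   -29.3] z [ 0.414  0.008 -0.91 ] y [0.908 0.061 0.414] q [ 2.779  0.78   1.625 -0.17   1.142  2.819]
22.1 1.0 p [-734.9   63.9 -146.7] z [ 0.376  0.011 -0.926] y [0.925 0.061 0.376] q [ 2.927  1.582  0.187 -0.093  1.747  2.864]
360 200 -35
29.3 1.0 p [168.5 158.  142.1] z [ 0.487 -0.053 -0.872] y [0.873 0.058 0.484] q [ 0.577 -0.421  2.56  -0.528  0.662  0.898]
26.2 1.0 p [-49.5 117.4  81.2] z [ 0.422 -0.13  -0.897] y [0.906 0.051 0.419] q [ 1.792 -0.074  2.56  -0.489  0.956  2.116]
26.0 1.0 p [-343.4   94.3 -127.7] z [ 0.418 -0.132 -0.899] y [0.909 0.05  0.415] q [ 2.611  0.893  1.882 -0.134  0.815  2.704]
25.3 1.0 p [-629.5   72.1 -332.4] z [ 0.407 -0.13  -0.904] y [0.913 0.049 0.404] q [2.841 1.658 0.574 0.004 1.352 2.818]
360 200 -50
26.1 1.0 p [273.2 152.4  48.9] z [ 0.44  -0.003 -0.898] y [0.89
[... 4374 characters left out ...]
 0.056 0.455] q [ 2.634  1.173  1.779 -0.258  0.663  2.838]
26.5 1.0 p [-542.4   77.2 -506.8] z [ 0.44  -0.072 -0.895] y [0.898 0.055 0.437] q [ 2.819  1.975  0.415 -0.076  1.209  2.824]
300 300 -65
29.6 1.0 p [242.4 161.1  94.7] z [ 0.493 -0.041 -0.869] y [0.87  0.058 0.49 ] q [ 0.366 -0.113  2.56  -0.787  0.308  1.029]
18.9 1.0 p [217.1 148.8   4.3] z [ 0.294 -0.136 -0.946] y [0.956 0.038 0.292] q [ 0.376  0.264  2.56  -1.23   0.251  1.55 ]
14.4 1.0 p [135.4 150.  -60.1] z [ 0.084 -0.233 -0.969] y [0.996 0.    0.087] q [ 0.552  0.552  2.552 -1.23   0.261  1.788]
23.3 1.0 p [  19.8  155.5 -172.2] z [-0.054 -0.392 -0.918] y [ 0.998 -0.04  -0.042] q [ 0.965  1.05   2.394 -1.23   0.191  2.254]
```

Run:
```python
from sim import *
from h import *
q0=np.array([-0.461,-0.021,1.978,0.465,0.7,-0.816])
q=goto(q0,[499,-39,290]);q=goto(q,[580,198,290]);show(q);q=goto(q,[580,198,52]);show(q)
for a in np.linspace(0,2*np.pi,8,endpoint=False): print(proj('top',[600+49*np.cos(a),200+49*np.sin(a),0]).round())
for n in('scene','top'):
    f,cx,cy,M=cam(n); print(n,(-M[:3,:3].T@M[:3,3]).round())
to([499,-39,290])
s,R=st(); d=np.array([580,198,150])-np.array([499,-39,290]); print(R.T@d/10, R.T@[0,0,-98]/10)
```

```text
p [580. 198. 290.] z [ 0.569  0.04  -0.822] y [0.82  0.057 0.57 ] q [ 0.159  0.209  1.622 -0.077  0.708  0.132]
p [580. 198.  52.] z [ 0.569  0.04  -0.822] y [0.82  0.057 0.57 ] q [ 0.159  0.551  1.863 -0.389  0.133  0.459]
[259. 220.]
[240. 227.]
[231. 245.]
[238. 265.]
[257. 273.]
[277. 266.]
[285. 247.]
[278. 228.]
scene [216. 837. 679.]
top [459. 113. 989.]
t 11.05 p [499.6 -39.2 252. ] z [ 0.568  0.04  -0.822] y [0.82  0.058 0.569] q [-0.46  -0.017  1.979  0.466  0.697 -0.817] F [ 0.6 -0.7 -1.7] w 0.132
need tool cm [ 0.03  2.12 -3.16] len 3.8
t 11.05 p [499.6 -39.2 252. ] z [ 0.568  0.04  -0.822] y [0.82  0.058 0.569] q [-0.46  -0.017  1.979  0.466  0.697 -0.817] F [ 0.6 -0.7 -1.7] w 0.132
[23.06755184  0.03629024 17.06419454] [-3.42918208e-03 -5.57934743e+00  8.05672828e+00]
```

>>> {"name": "apply_moves", "arguments": {
  "commands": [
    [0.4,0,2.1,-3.2,0],
    [0.4,2.9,0,2.1,0],
    [0.4,2.9,0,2.1,0],
    [0.4,2.9,0,2.1,0],
    [0.4,2.9,0,2.1,0],
    [0.4,2.9,0,2.1,0],
    [0.4,2.9,0,2.1,0],
    [0.4,2.9,0,2.1,0],
    [0.4,2.8,0,2.1,0],
    [0.4,0,0,0,0]
  ]
}}

```text
time_s: 11.88
eef_pos: [576.9, 201.9, 145.6]
ee_rot: [0.2, 0.65, 0.7, 0.216]
force: [-0.0, 1.2, -1.7]
grip_width: 0.133
```

```bash
python3 -c "
from h import *
to([580,198,62])
cv2.imwrite('pics/s2.png',ctrl.capture('scene')[:,:,::-1])
cv2.imwrite('pics/t2.png',ctrl.capture('top')[:,:,::-1])"
```

```text
t 11.88 p [576.9 201.9 145.6] z [ 0.56   0.043 -0.827] y [0.825 0.061 0.562] q [ 0.166  0.381  1.804 -0.141  0.365  0.208] F [-0.   1.2 -1.7] w 0.133
need tool cm [-0.42 -4.46  7.08] len 8.4
```

View pics/s2.png

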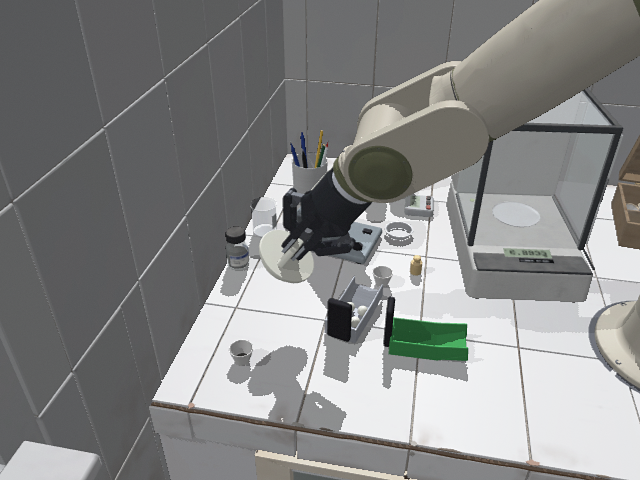

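View pics/t2.png

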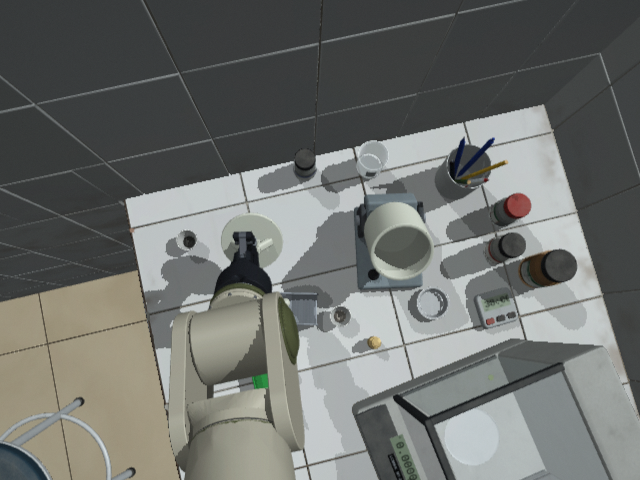

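>>> {"name": "apply_moves", "arguments": {
  "commands": [
    [0.4,-0.1,-1.4,2.1,0],
    [0.4,-0.1,-1.1,1.9,0],
    [0.4,-0.1,-1.0,1.6,0],
    [0.4,0,-0.9,1.4,0],
    [0.4,0,0,0,0],
    [0.4,0,0,0,0]
  ]
}}

```text
time_s: 12.48
eef_pos: [582.0, 194.5, 68.9]
ee_rot: [0.202, 0.651, 0.698, 0.218]
force: [-0.7, -0.5, -0.5]
grip_width: 0.133
```

```bash
python3 -c "
from h import *
to([580,198,52])
im=ctrl.capture('scene')[:,:,::-1]
crop(im,210,190,190,150,4,'pics/s3.png')"
```

```text
t 12.48 p [582.  194.5  68.9] z [ 0.566  0.04  -0.823] y [0.821 0.057 0.568] q [ 0.15   0.519  1.853 -0.263  0.174  0.326] F [-0.7 -0.5 -0.5] w 0.133
need tool cm [ 0.37 -1.11  1.29] len 1.7
```

View pics/s3.png

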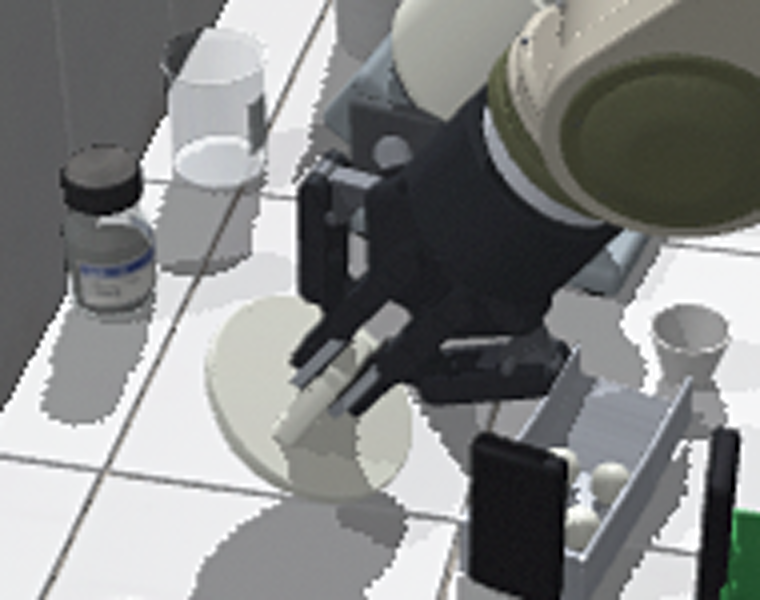

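The gripper's lower knuckle would come close to the scoop here, so I shift the placing spot about 45 mm further out before setting down.

>>> {"name": "apply_moves", "arguments": {
  "commands": [
    [0.4,0,0.9,-1.3,0],
    [0.4,0.2,1.3,0.9,0],
    [0.4,0.2,1.3,0.9,0],
    [0.4,0.2,1.3,0.9,0],
    [0.4,0,-0.8,1.2,0],
    [0.4,0,-0.5,0.8,0],
    [0.4,0,0,0,0],
    [0.4,0,0,0,0]
  ]
}}

```text
time_s: 13.2
eef_pos: [629.4, 204.6, 61.2]
ee_rot: [0.202, 0.651, 0.698, 0.218]
force: [0.6, 0.8, -0.6]
grip_width: 0.131
```

```bash
python3 -c "
from h import *
to([626,200,53])
im=ctrl.capture('scene')[:,:,::-1]
crop(im,210,190,190,150,4,'pics/s4.png')"
```

```text
t 13.2 p [629.4 204.6  61.2] z [ 0.567  0.041 -0.823] y [0.821 0.057 0.568] q [ 0.155  0.608  1.712 -0.215  0.224  0.28 ] F [ 0.6  0.8 -0.6] w 0.131
need tool cm [-0.44 -0.77  0.46] len 1.0
```

View pics/s4.png

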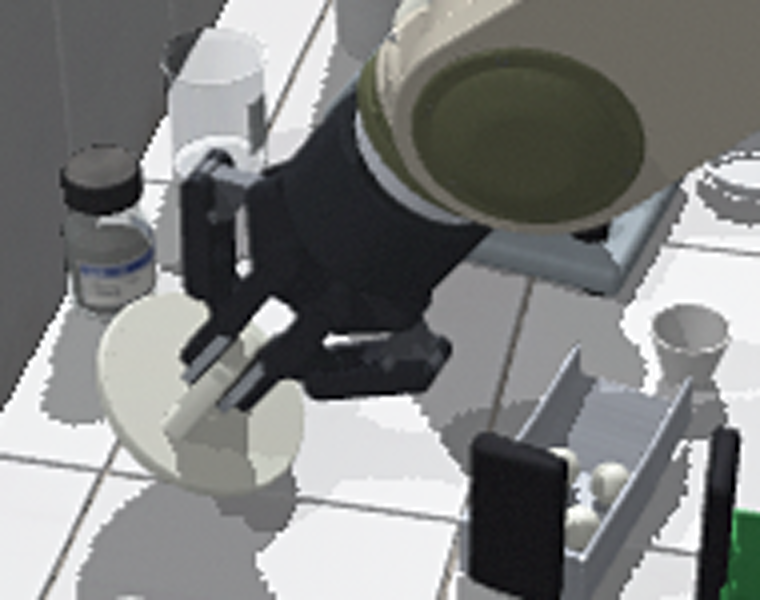

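>>> {"name": "apply_moves", "arguments": {
  "commands": [
    [0.4,0,-0.17,0.25,0],
    [0.4,0,-0.17,0.25,0],
    [0.4,0,-0.06,0.08,0],
    [0.4,0,-0.06,0.08,0],
    [0.4,0,0,0,0]
  ]
}}

```text
time_s: 13.67
eef_pos: [629.8, 204.8, 53.1]
ee_rot: [0.203, 0.651, 0.698, 0.218]
force: [-1.2, 0.3, 0.5]
grip_width: 0.134
```

>>> {"name": "apply_moves", "arguments": {
  "commands": [
    [0.4,0,-0.06,0.08,0],
    [0.4,0,-0.06,0.08,0],
    [0.4,0,0,0,0]
  ]
}}

```text
time_s: 13.92
eef_pos: [630.2, 204.9, 52.4]
ee_rot: [0.203, 0.651, 0.698, 0.219]
force: [-7.0, -1.0, 12.6]
grip_width: 0.132
```

Contact at about 12 N, with the lid's lower plug edge on the bench. I loosen the jaws slowly and move outward so the upper finger lowers the lid flat.

>>> {"name": "apply_moves", "arguments": {
  "commands": [
    [1.3,0,0,-0.03,0],
    [1.4,0,0,0,0],
    [1.5,0,0,0,0],
    [1.6,0,0,0,0],
    [1.7,0,0,0,0],
    [1.8,0,0,0,0]
  ],
  "squeeze": 20
}}

```text
time_s: 14.42
eef_pos: [629.5, 204.8, 51.1]
ee_rot: [0.203, 0.651, 0.698, 0.218]
force: [1.2, 0.9, 2.2]
grip_width: 0.208
```

```bash
python3 -c "
from h import *
st()
im=ctrl.capture('scene')[:,:,::-1]
crop(im,210,190,190,150,4,'pics/s5.png')"
```

```text
t 14.42 p [629.5 204.8  51.1] z [ 0.567  0.041 -0.823] y [0.821 0.057 0.569] q [ 0.156  0.626  1.715 -0.238  0.202  0.304] F [1.2 0.9 2.2] w 0.208
```

View pics/s5.png

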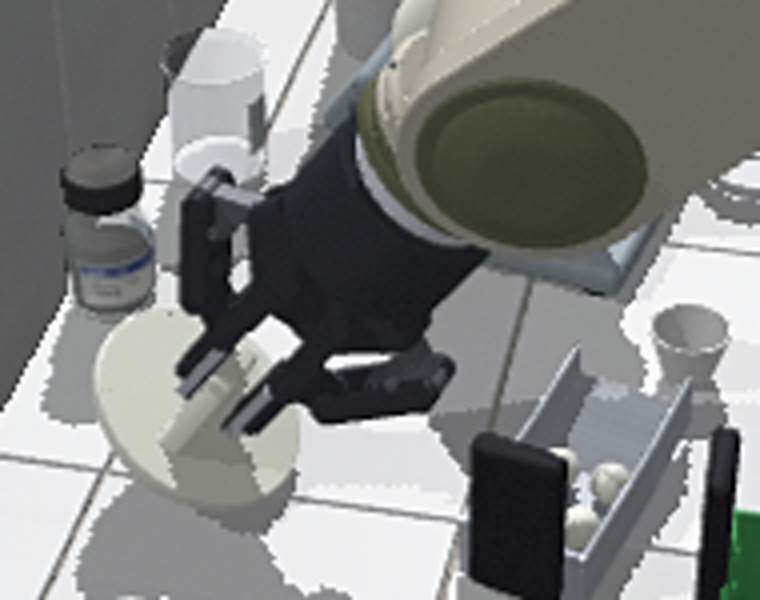

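>>> {"name": "apply_moves", "arguments": {
  "commands": [
    [2.0,0,0.12,0.08,0],
    [2.1,0,0.16,0.11,0],
    [2.2,0,0.16,0.11,0],
    [2.3,0,0.16,0.11,0],
    [2.4,0,0.16,0.11,0],
    [2.5,0,0.16,0.11,0]
  ]
}}

```text
time_s: 14.97
eef_pos: [640.8, 205.5, 51.1]
ee_rot: [0.203, 0.651, 0.698, 0.218]
force: [-0.3, 0.7, -0.3]
grip_width: 0.292
```

```bash
python3 -c "
from h import *
st()
im=ctrl.capture('scene')[:,:,::-1]
crop(im,210,190,190,150,4,'pics/s6.png')"
```

```text
t 14.97 p [640.8 205.5  51.1] z [ 0.567  0.041 -0.823] y [0.821 0.057 0.568] q [ 0.154  0.643  1.682 -0.215  0.219  0.279] F [-0.3  0.7 -0.3] w 0.292
```

View pics/s6.png

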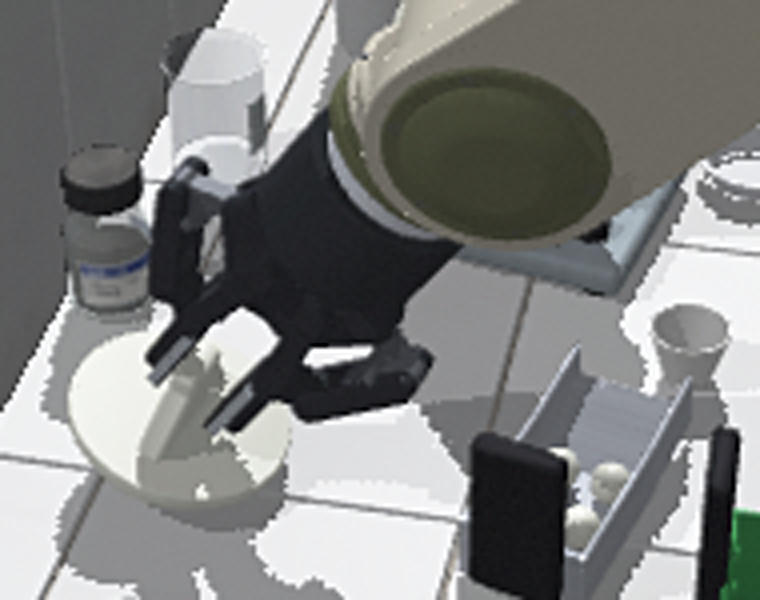

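Working: the lid is about half-way to level. I continue the same way.

>>> {"name": "apply_moves", "arguments": {
  "commands": [
    [2.6,0,0.16,0.11,0],
    [2.7,0,0.16,0.11,0],
    [2.8,0,0.16,0.11,0],
    [2.9,0,0.16,0.11,0],
    [3.0,0,0.16,0.11,0],
    [3.0,0,0.16,0.11,0]
  ]
}}

```text
time_s: 15.52
eef_pos: [652.4, 206.4, 51.2]
ee_rot: [0.203, 0.651, 0.698, 0.218]
force: [0.3, -0.0, -0.5]
grip_width: 0.353
```

```bash
python3 -c "
from h import *
st()
im=ctrl.capture('scene')[:,:,::-1]
crop(im,210,190,190,150,4,'pics/s7.png')"
```

```text
t 15.52 p [652.4 206.4  51.2] z [ 0.567  0.041 -0.823] y [0.821 0.057 0.569] q [ 0.152  0.66   1.646 -0.195  0.236  0.258] F [ 0.3 -0.  -0.5] w 0.353
```

View pics/s7.png

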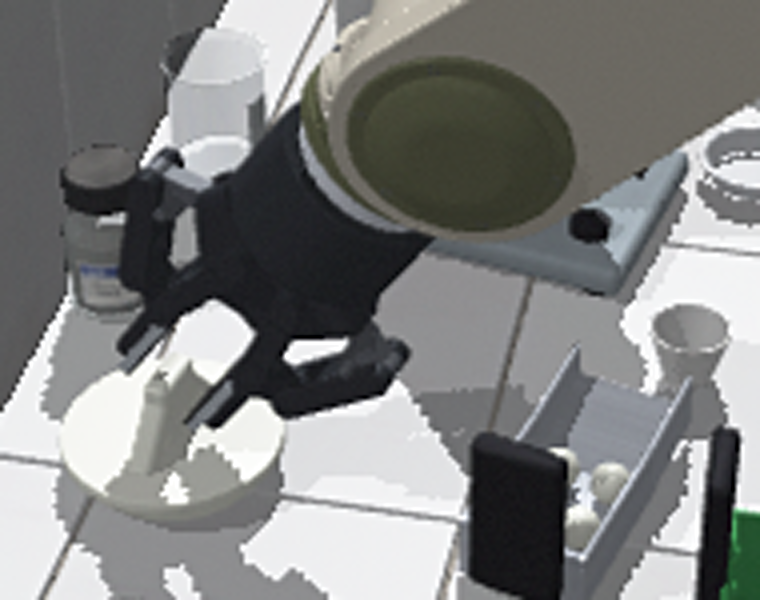

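>>> {"name": "apply_moves", "arguments": {
  "commands": [
    [3.2,0,0.16,0.08,0],
    [3.4,0,0.16,0.06,0],
    [3.6,0,0.16,0.05,0],
    [3.8,0,0.16,0,0],
    [4.0,0,0.16,-0.1,0],
    [4.0,0,0.1,-0.2,0],
    [4.0,0,0,0,0]
  ]
}}

```text
time_s: 16.15
eef_pos: [659.2, 206.9, 57.9]
ee_rot: [0.203, 0.651, 0.698, 0.219]
force: [0.4, -0.6, -0.4]
grip_width: 0.471
```

```bash
python3 -c "
from h import *
st()
im=ctrl.capture('scene')[:,:,::-1]
crop(im,210,190,190,150,4,'pics/s8.png')"
```

```text
t 16.15 p [659.2 206.9  57.9] z [ 0.568  0.041 -0.822] y [0.82  0.057 0.569] q [ 0.151  0.659  1.624 -0.176  0.258  0.238] F [ 0.4 -0.6 -0.4] w 0.471
```

View pics/s8.png

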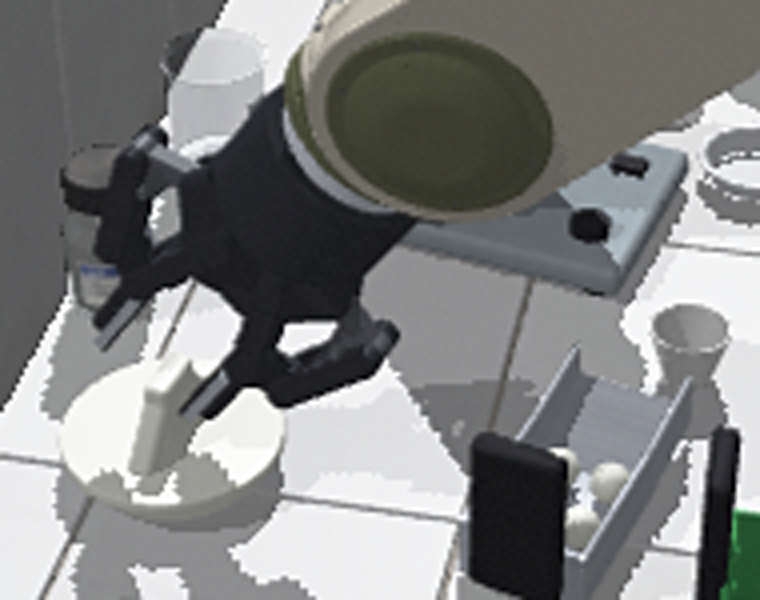

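>>> {"name": "apply_moves", "arguments": {
  "commands": [
    [4.0,0,0.3,-0.8,0],
    [4.0,0,0.3,-1.5,0],
    [4.0,0,0,-3,0],
    [4.0,0,0,-3.5,0],
    [6,0,0,-3.5,0],
    [8,0,0,-3.5,0]
  ]
}}

```text
time_s: 16.7
eef_pos: [572.9, 200.6, 192.2]
ee_rot: [0.203, 0.651, 0.698, 0.218]
force: [0.6, -0.9, 1.7]
grip_width: 0.741
```

```bash
python3 -c "
from h import *
st()
im=ctrl.capture('scene')[:,:,::-1]
crop(im,190,190,210,150,3.8,'pics/s9.png')
cv2.imwrite('pics/t9.png',ctrl.capture('top')[:,:,::-1])"
```

```text
t 16.7 p [572.9 200.6 192.2] z [ 0.567  0.041 -0.823] y [0.821 0.057 0.569] q [ 0.166  0.304  1.774 -0.118  0.464  0.185] F [ 0.6 -0.9  1.7] w 0.741
```

View pics/s9.png

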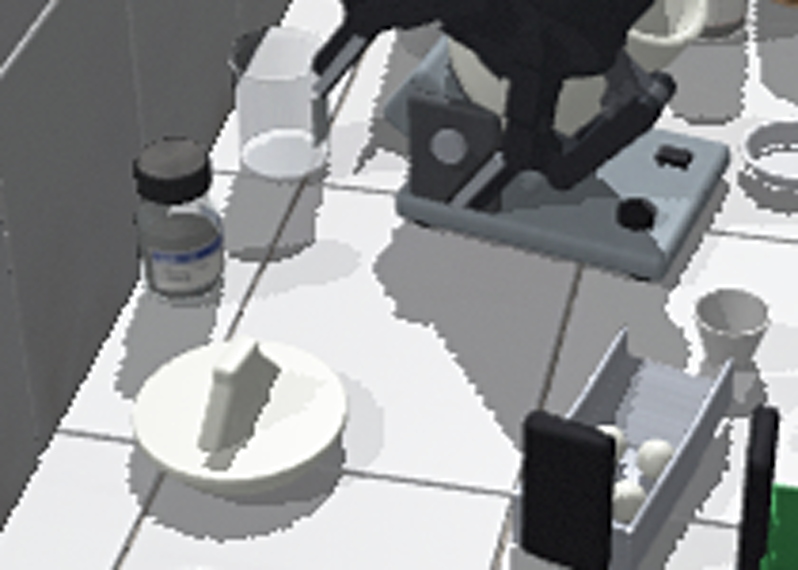

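View pics/t9.png

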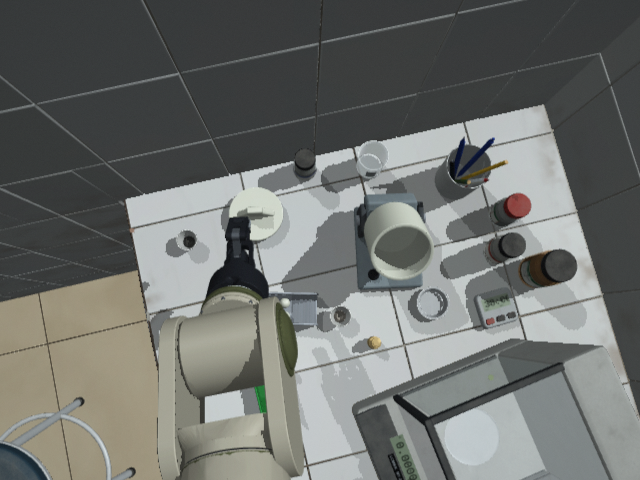

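Top and scene views show the lid flat on bare tile, knob up, at top pixel (256,213), and the open jar at (400,240). Next is the scoop. A grasp with the tool tilted in the plane of the grip plate lets a pure roll tip the scoop. I use the model to plan a bit more tilt, about 42°.

Run:
```python
from sim import *
from h import ctrl
q=np.array(ctrl.sense()['joints']);show(q)
q=run(q,[[0,0,0,-1.5,-.121]]*13,600);show(q)
p,R=fk(q,P); print('B',R.T@(np.array([560,60,600])-p)/10)
q=goto(q,[560,60,600]);show(q)
for k in range(4):
    q=run(q,[[0,-3.4,-1.2,-1.5,0]]*4,600);print(tilt(q));show(q)
```

```text
p [573.9 201.2 196.3] z [ 0.574  0.043 -0.818] y [0.816 0.057 0.575] q [ 0.167  0.298  1.772 -0.119  0.463  0.185]
p [462.1 192.9 355.8] z [ 0.574  0.043 -0.818] y [-0.073  0.997  0.001] q [ 0.196 -0.09   1.772 -0.093  0.853 -1.409]
B [-21.25396446 -13.93994577 -14.9250716 ]
p [560.  60. 600.] z [ 0.574  0.043 -0.818] y [-0.073  0.997  0.001] q [-0.161  0.094  0.962  0.135  1.487 -1.775]
36.66288604344883
p [615.4  16.7 693. ] z [ 0.595  0.044 -0.802] y [-0.073  0.997  0.001] q [-0.237  0.414  0.259  0.191  1.846 -1.77 ]
41.354055102338435
p [618.2 -23.1 719.1] z [ 0.659  0.043 -0.751] y [-0.069  0.998 -0.004] q [-0.33   0.428  0.187  0.266  1.835 -1.809]
46.25730644032375
p [610.3 -57.7 745.7] z [ 0.721  0.038 -0.691] y [-0.063  0.998 -0.01 ] q [-0.421  0.4    0.187  0.345  1.793 -1.847]
51.17817684273538
p [594.6 -87.8 775.6] z [ 0.779  0.03  -0.627] y [-0.053  0.998 -0.019] q [-0.514  0.365  0.187  0.429  1.758 -1.879]
```

>>> {"name": "apply_moves", "arguments": {
  "commands": [
    [8,0,0,-1.5,-0.121],
    [8,0,0,-1.5,-0.121],
    [8,0,0,-1.5,-0.121],
    [8,0,0,-1.5,-0.121],
    [8,0,0,-1.5,-0.121],
    [8,0,0,-1.5,-0.121],
    [8,0,0,-1.5,-0.121],
    [8,0,0,-1.5,-0.121],
    [8,0,0,-1.5,-0.121],
    [8,0,0,-1.5,-0.121],
    [8,0,0,-1.5,-0.121],
    [8,0,0,-1.5,-0.121]
  ]
}}

```text
time_s: 17.8
eef_pos: [471.7, 193.2, 339.0]
ee_rot: [0.296, 0.02, 0.954, 0.028]
force: [-0.3, 0.6, -0.3]
grip_width: 0.935
```

>>> {"name": "apply_moves", "arguments": {
  "commands": [
    [8,-3,-2,-2,-0.12],
    [8,-3,-2,-2,0],
    [8,-3,-2,-2,0],
    [8,-3,-2,-2,0],
    [8,-3,-2,-2,0],
    [8,-3,-2,-2,0],
    [8,-3,-2,-2,0],
    [8,-3.4,-1.2,-1.5,0],
    [8,-3.4,-1.2,-1.5,0],
    [8,-3.4,-1.2,-1.5,0],
    [8,-3.4,-1.2,-1.5,0],
    [8,-3.4,-1.2,-1.5,0]
  ]
}}

```text
time_s: 18.8
eef_pos: [639.7, 11.6, 675.5]
ee_rot: [0.303, -0.025, 0.952, 0.015]
force: [31.7, 3.1, 127.2]
grip_width: 0.934
```

Run:
```python
from sim import *
from h import ctrl
q=np.array(ctrl.sense()['joints']);show(q);print(tilt(q))
for k in range(3):
    q=run(q,[[0,-3.4,-1.2,-1.5,0]]*2,600);print(tilt(q));show(q)
```

```text
p [639.9  11.5 675.1] z [ 0.577  0.044 -0.816] y [-0.056  0.998  0.013] q [-0.233  0.489  0.186  0.185  1.868 -1.748]
35.34856246880001
37.75691589266634
p [640.5 -10.  686.5] z [ 0.611  0.043 -0.791] y [-0.055  0.998  0.012] q [-0.281  0.478  0.186  0.221  1.843 -1.774]
40.18444458356832
p [638.9 -30.1 699. ] z [ 0.644  0.042 -0.764] y [-0.054  0.999  0.01 ] q [-0.326  0.465  0.186  0.257  1.819 -1.797]
42.62476605087807
p [635.4 -48.8 712.4] z [ 0.676  0.04  -0.736] y [-0.051  0.999  0.007] q [-0.371  0.451  0.186  0.294  1.798 -1.818]
```

Run:
```python
from h import *
s,R=st();print(s['tau'],s['dq'],s['wrist_torque'])
im=ctrl.capture('scene'); cv2.imwrite('pics/s10.png',im[:,:,::-1])
cv2.imwrite('pics/w10.png',ctrl.capture('wrist')[:,:,::-1])
st()
```

```text
t 18.8 p [639.7  11.6 675.5] z [ 0.577  0.044 -0.816] y [-0.057  0.998  0.013] q [-0.233  0.489  0.186  0.185  1.868 -1.748] F [ 31.7   3.1 127.2] w 0.934
[  5.93480811 -29.7619468  -35.06639242  -0.82599621   0.19026387
   0.05349093] [-0.212888    0.31509052 -0.11102823  0.05049672  1.54139836  0.0264551 ] [ 0.15232131 -3.72192279  0.00499707]
t 18.9 p [643.8   8.9 666.8] z [ 0.563  0.045 -0.825] y [-0.054  0.998  0.018] q [-0.236  0.496  0.196  0.184  1.867 -1.748] F [ 1.2 -0.4 -1.6] w 0.938
```

View pics/s10.png

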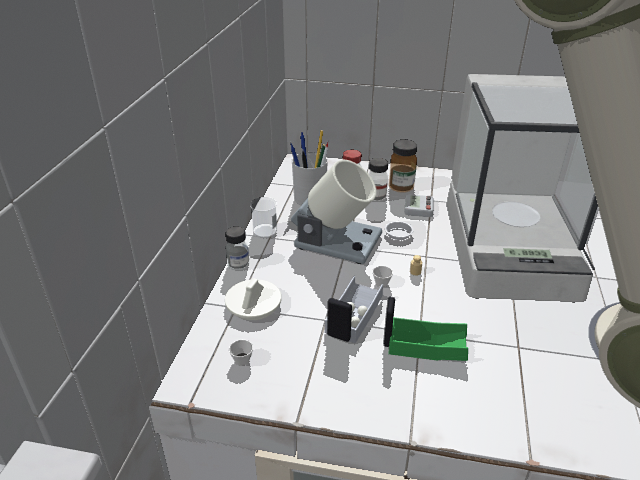

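View pics/w10.png

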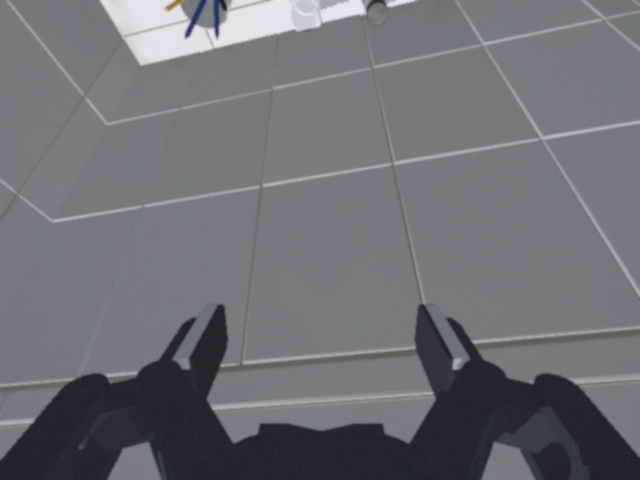

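The 127 N reading was a momentary jolt as the elbow ran onto its end stop at full speed. It is now back to about 1 N, with nothing touched in the views, but it may count against the run. From here I approach the stop slowly.

>>> {"name": "apply_moves", "arguments": {
  "commands": [
    [8,-0.3,0,-0.2,0],
    [8,-0.6,-0.2,-0.3,0],
    [8,-1,-0.4,-0.5,0],
    [8,-1.5,-0.6,-0.7,0],
    [8,-2,-0.8,-1,0]
  ]
}}

```text
time_s: 19.32
eef_pos: [636.4, -6.7, 689.1]
ee_rot: [0.322, -0.025, 0.946, 0.014]
force: [-0.0, 0.7, -0.1]
grip_width: 0.934
```

```bash
python3 -c "
from h import *
st()"
```

```text
t 19.32 p [636.4  -6.7 689.1] z [ 0.609  0.042 -0.792] y [-0.056  0.998  0.01 ] q [-0.276  0.472  0.187  0.216  1.849 -1.771] F [-0.   0.7 -0.1] w 0.934
```

>>> {"name": "apply_moves", "arguments": {
  "commands": [
    [8,-2.5,-0.9,-1.2,0],
    [8,-3,-1.1,-1.4,0],
    [8,-3,-1.1,-1.4,0],
    [8,-2,-0.8,-1,0],
    [8,-1,-0.4,-0.5,0]
  ]
}}

```text
time_s: 19.73
eef_pos: [630.2, -44.1, 711.6]
ee_rot: [0.355, -0.022, 0.935, 0.012]
force: [-0.7, 0.3, 0.8]
grip_width: 0.938
```

```bash
python3 -c "
from h import *
st()"
```

```text
t 19.73 p [630.2 -44.1 711.6] z [ 0.663  0.038 -0.748] y [-0.051  0.999  0.006] q [-0.363  0.447  0.187  0.283  1.817 -1.813] F [-0.7  0.3  0.8] w 0.938
```

Run:
```python
from h import *
t=ctrl.capture('top')[:,:,::-1];crop(t,225,280,125,160,4.8,'pics/c7.png')
```

```text
(no output)
```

View pics/c7.png

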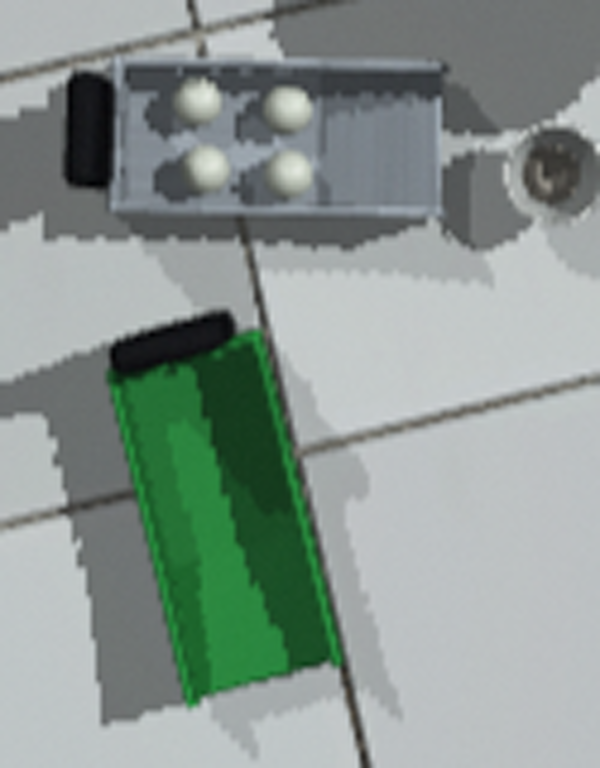

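Run:
```python
from h import *
T=lambda x,y:(225+x/4.8,280+y/4.8)
for p in ((115,360),(230,322)): print('green grip top',onz('top',T(*p),82).round())
a,b=[onz('top',T(*p),82) for p in((88,75),(85,185))];print(a,b)
```

```text
green grip top [410. 201.  82.]
green grip top [423. 163.  82.]
[505.43009808 214.07195524  82.        ] [468.0258576  213.52022524  82.        ]
```

Run:
```python
from sim import *
from h import to,ctrl
to([427,210,146])
q=np.array(ctrl.sense()['joints']);show(q)
q=goto(q,[427,210,146],30);show(q);q=goto(q,[500.3,213.8,63]);show(q)
```

```text
t 19.78 p [630.2 -44.1 711.6] z [ 0.663  0.038 -0.748] y [-0.05   0.999  0.006] q [-0.363  0.447  0.187  0.283  1.817 -1.813] F [-0.1 -0.6 -0.2] w 0.935
need tool cm [51.88 26.05 29.79] len 65.2
p [630.3 -44.3 711.2] z [ 0.663  0.038 -0.748] y [-0.05   0.999  0.006] q [-0.363  0.447  0.187  0.283  1.817 -1.813]
p [427. 210. 146.] z [ 0.628  0.056 -0.776] y [-0.065  0.998  0.02 ] q [ 0.271  0.123  2.205 -0.691  0.18  -0.715]
p [500.5 213.8  63.4] z [ 0.586  0.064 -0.808] y [-0.071  0.997  0.028] q [ 0.219  0.428  2.064 -1.23   0.069 -0.206]
```

Run:
```python
from sim import *
from h import to,ctrl
q0=np.array(ctrl.sense()['joints'])
d=to([440,208,240])
q=run(q0,[[8,*(d/15),0]]*15,600);show(q)
for tgt in ([427,210,146],[440,210,130],[455,211,110]):
    q=goto(q,tgt);show(q)
q=goto(q,[500.3,213.8,63]);show(q)
```

```text
t 19.78 p [630.2 -44.1 711.6] z [ 0.663  0.038 -0.748] y [-0.05   0.999  0.006] q [-0.363  0.447  0.187  0.283  1.817 -1.813] F [-0.1 -0.6 -0.2] w 0.935
need tool cm [44.67 25.84 23.61] len 56.8
p [451.4 206.6 274.9] z [ 0.644  0.039 -0.764] y [-0.051  0.999  0.008] q [ 0.256 -0.053  1.988 -0.252  0.529 -1.19 ]
p [427. 210. 146.] z [ 0.638  0.045 -0.768] y [-0.056  0.998  0.012] q [ 0.281  0.126  2.208 -0.83   0.183 -0.569]
p [440. 210. 130.] z [ 0.638  0.045 -0.769] y [-0.056  0.998  0.012] q [ 0.27   0.186  2.195 -1.027  0.148 -0.376]
p [455.1 211.  110.3] z [ 0.628  0.046 -0.777] y [-0.057  0.998  0.013] q [ 0.259  0.257  2.17  -1.23   0.124 -0.178]
p [500.5 213.8  63.4] z [ 0.586  0.049 -0.809] y [-0.06   0.998  0.017] q [ 0.228  0.43   2.058 -1.23   0.09  -0.197]
```

>>> {"name": "apply_moves", "arguments": {
  "commands": [
    [8,1.5,0.9,0.8,0],
    [8,3,1.7,1.6,0],
    [8,3,1.7,1.6,0],
    [8,3,1.7,1.6,0],
    [8,3,1.7,1.6,0],
    [8,3,1.7,1.6,0],
    [8,3,1.7,1.6,0],
    [8,3,1.7,1.6,0],
    [8,3,1.7,1.6,0],
    [8,3,1.7,1.6,0],
    [8,3,1.7,1.6,0],
    [8,3,1.7,1.6,0]
  ]
}}

```text
time_s: 20.78
eef_pos: [494.7, 137.5, 370.5]
ee_rot: [0.355, -0.023, 0.935, 0.014]
force: [1.4, -0.5, -0.1]
grip_width: 0.936
```

Run:
```python
from sim import *
from h import to,ctrl
d=to([430,208,170])
q0=np.array(ctrl.sense()['joints'])
q=goto(q0,[430,208,170]);show(q)
```

```text
t 20.78 p [494.7 137.5 370.5] z [ 0.662  0.042 -0.748] y [-0.052  0.999  0.009] q [ 0.033 -0.122  1.806  0.029  0.733 -1.601] F [ 1.4 -0.5 -0.1] w 0.936
need tool cm [17.9   7.2  11.02] len 22.2
p [430. 208. 170.] z [ 0.655  0.052 -0.754] y [-0.061  0.998  0.016] q [ 0.27   0.073  2.194 -0.649  0.208 -0.763]
```

>>> {"name": "apply_moves", "arguments": {
  "commands": [
    [8,2.9,1.2,1.8,0],
    [8,2.9,1.2,1.8,0],
    [8,2.9,1.2,1.8,0],
    [8,2.9,1.2,1.8,0],
    [8,2.5,1.0,1.6,0],
    [8,2.0,0.8,1.3,0],
    [8,1.5,0.6,0.8,0],
    [8,0,0,0,0]
  ]
}}

```text
time_s: 21.45
eef_pos: [430.9, 207.1, 172.3]
ee_rot: [0.352, -0.023, 0.936, 0.013]
force: [-0.6, -0.3, -0.1]
grip_width: 0.935
```

Run:
```python
from sim import *
from h import *
q0=np.array(ctrl.sense()['joints'])
d=to([450,210,120])
cv2.imwrite('pics/w11.png',ctrl.capture('wrist')[:,:,::-1])
q=goto(q0,[450,210,120]);show(q)
q=goto(q,[500.3,213.8,63]);show(q)
for z in (82,62): print(proj('wrist',[486.5,213.5,z]))
```

```text
t 21.45 p [430.9 207.1 172.3] z [ 0.658  0.04  -0.752] y [-0.052  0.999  0.008] q [ 0.276  0.073  2.188 -0.686  0.223 -0.723] F [-0.6 -0.3 -0.1] w 0.935
need tool cm [2.   0.14 5.2 ] len 5.6
p [450. 210. 120.] z [ 0.64   0.05  -0.767] y [-0.059  0.998  0.015] q [ 0.259  0.225  2.185 -1.215  0.124 -0.195]
p [500.5 213.8  63.3] z [ 0.586  0.054 -0.809] y [-0.063  0.998  0.02 ] q [ 0.225  0.429  2.06  -1.23   0.083 -0.199]
[325.38240835 211.5318968 ]
[324.99890733 188.00130748]
```

View pics/w11.png

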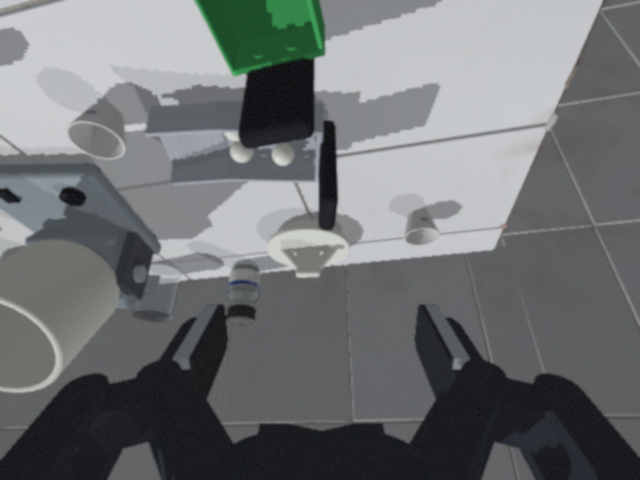

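>>> {"name": "apply_moves", "arguments": {
  "commands": [
    [8,0.4,0,1,0],
    [8,0.5,0,1.3,0],
    [8,0.5,0,1.3,0],
    [8,0.4,0.1,1,0],
    [8,0.2,0,0.6,0],
    [8,0,0,0,0]
  ]
}}

```text
time_s: 22.0
eef_pos: [454.2, 208.5, 131.3]
ee_rot: [0.352, -0.023, 0.936, 0.012]
force: [-0.4, -0.1, 0.8]
grip_width: 0.938
```

Run:
```python
from sim import *
from h import *
q0=np.array(ctrl.sense()['joints'])
d=to([500.3,213.8,63]);
q=run(q0,[[8,*(d/8),0]]*8,600);show(q)
```

```text
t 22.0 p [454.2 208.5 131.3] z [ 0.658  0.04  -0.752] y [-0.053  0.999  0.006] q [ 0.261  0.207  2.177 -1.227  0.14  -0.185] F [-0.4 -0.1  0.8] w 0.938
need tool cm [1.02 0.24 8.2 ] len 8.3
p [507.9 215.   89.8] z [ 0.624  0.042 -0.78 ] y [-0.055  0.998  0.01 ] q [ 0.236  0.385  2.05  -1.23   0.111 -0.195]
```

>>> {"name": "apply_moves", "arguments": {
  "commands": [
    [8,0.3,0,1,0],
    [8,0.5,0,1.3,0],
    [8,0.7,0,1.5,0],
    [8,0.7,0.1,1.5,0],
    [8,0.5,0,1,0]
  ]
}}

```text
time_s: 22.42
eef_pos: [482.5, 213.0, 96.2]
ee_rot: [0.329, -0.025, 0.944, 0.014]
force: [-0.2, 0.5, 0.3]
grip_width: 0.935
```

Run:
```python
from sim import *
from h import *
q0=np.array(ctrl.sense()['joints'])
d=to([500.3,213.8,63]);
q=run(q0,[[8,*(d/4),0]]*6,600);show(q)
```

```text
t 22.42 p [482.5 213.   96.2] z [ 0.62   0.043 -0.783] y [-0.056  0.998  0.011] q [ 0.244  0.332  2.107 -1.23   0.115 -0.188] F [-0.2  0.5  0.3] w 0.935
need tool cm [ 0.67 -0.06  3.71] len 3.8
p [516.3 215.7  64.1] z [ 0.596  0.045 -0.802] y [-0.057  0.998  0.013] q [ 0.227  0.452  2.022 -1.23   0.096 -0.198]
```

>>> {"name": "apply_moves", "arguments": {
  "commands": [
    [8,0.6,0,0.8,0],
    [8,0.8,0,0.9,0],
    [8,0.8,0,0.9,0],
    [8,0.6,0,0.7,0],
    [8,0,0,0,0]
  ]
}}

```text
time_s: 22.83
eef_pos: [486.8, 215.4, 72.9]
ee_rot: [0.312, -0.025, 0.95, 0.016]
force: [-1.0, 0.3, 0.1]
grip_width: 0.934
```

Run:
```python
from sim import *
from h import *
d=to([500.3,213.8,63]);
cv2.imwrite('pics/w12.png',ctrl.capture('wrist')[:,:,::-1])
im=ctrl.capture('scene')[:,:,::-1]
crop(im,270,200,210,160,3.7,'pics/s12.png')
```

```text
t 22.83 p [486.8 215.4  72.9] z [ 0.591  0.045 -0.805] y [-0.056  0.998  0.014] q [ 0.242  0.392  2.087 -1.232  0.104 -0.182] F [-1.   0.3  0.1] w 0.934
need tool cm [-0.49 -0.25  1.59] len 1.7
```

View pics/w12.png

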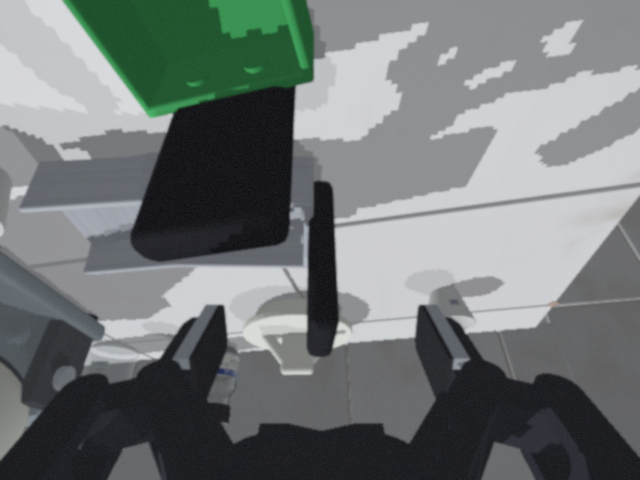

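View pics/s12.png

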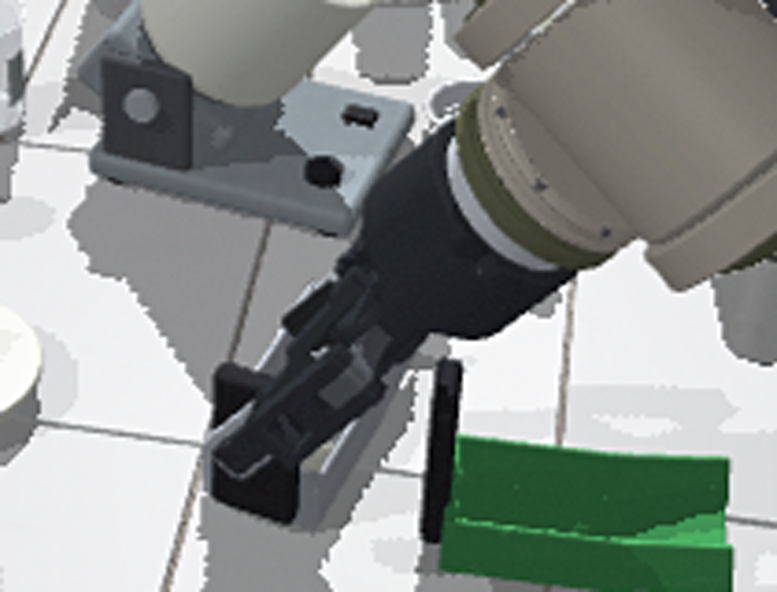

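>>> {"name": "apply_moves", "arguments": {
  "commands": [
    [8,-0.1,-0.1,0.6,0],
    [8,-0.1,-0.1,0.6,0],
    [8,0,-0.1,0.6,0],
    [8,0,0,0,0]
  ]
}}

```text
time_s: 23.27
eef_pos: [501.7, 213.5, 63.6]
ee_rot: [0.309, -0.024, 0.951, 0.016]
force: [-0.3, 0.1, 0.2]
grip_width: 0.938
```

Run:
```python
from h import *
d=to([500.3,213.8,63]);
cv2.imwrite('pics/w13.png',ctrl.capture('wrist')[:,:,::-1])
```

```text
t 23.27 p [501.7 213.5  63.6] z [ 0.587  0.045 -0.808] y [-0.056  0.998  0.015] q [ 0.228  0.431  2.055 -1.232  0.094 -0.192] F [-0.3  0.1  0.2] w 0.938
need tool cm [ 0.15  0.04 -0.03] len 0.2
```

View pics/w13.png

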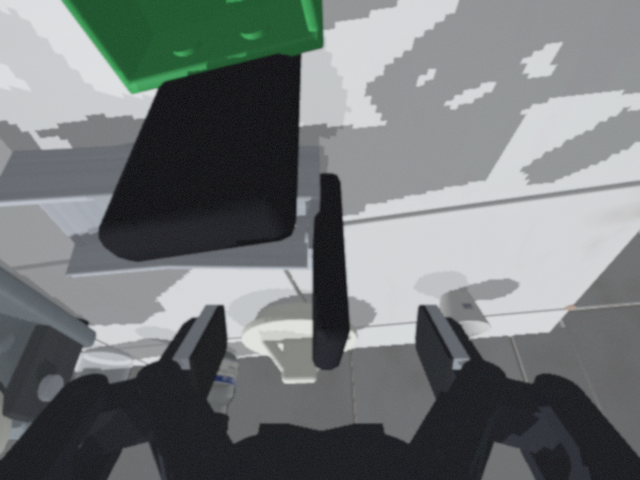

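>>> {"name": "apply_moves", "arguments": {
  "commands": [
    [5,0,0,0,0],
    [3.5,0,0,0,0],
    [2.4,0,0,0,0],
    [1.8,0,0,0,0],
    [1.4,0,0,0,0],
    [1.0,0,0,0,0],
    [0.6,0,0,0,0],
    [0.4,0,0,0,0],
    [0.4,0,0,0,0]
  ],
  "squeeze": 40
}}

```text
time_s: 24.07
eef_pos: [501.2, 213.8, 64.5]
ee_rot: [0.31, -0.025, 0.95, 0.016]
force: [-0.7, 0.4, 3.7]
grip_width: 0.134
```

Run:
```python
from h import *
st()
cv2.imwrite('pics/w14.png',ctrl.capture('wrist')[:,:,::-1])
```

```text
t 24.07 p [501.2 213.8  64.5] z [ 0.588  0.046 -0.808] y [-0.057  0.998  0.015] q [ 0.229  0.429  2.056 -1.232  0.094 -0.192] F [-0.7  0.4  3.7] w 0.134
```

View pics/w14.png

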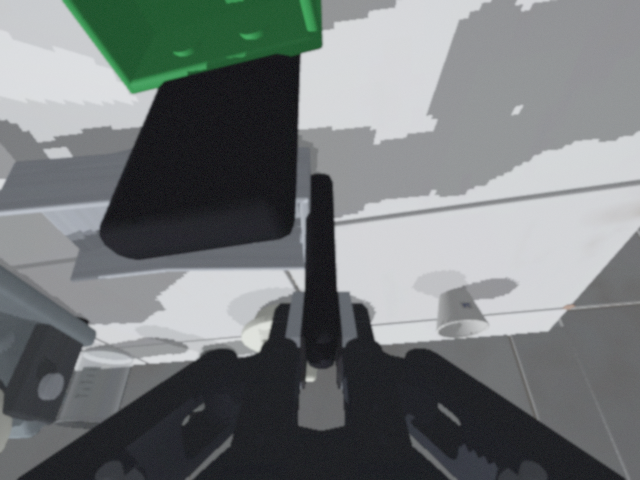

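Gripped. Now I compute the pour geometry: the scoop rolls about the tilted tool axis around the ball exit point, checked for clearance to the jar rim.

```bash
cat > pour.py <<'E'
from sim import *
from h import st,ctrl
M=np.array([573.5,-36,150.]);u=np.array([-.572,-.04,.819]);u/=np.linalg.norm(u)
# scoop pose at grasp in tool frame (grasp-time tool pose)
Rg=Ro.from_quat([-.025,.95,.016,.31]).as_matrix(); pg=np.array([501.2,213.8,64.5])
sx=Rg[:,1].copy(); sx[2]=0; sx/=np.linalg.norm(sx); sz=np.array([0,0,1.]); sy=np.cross(sz,sx)
S=np.c_[sx,sy,sz]; So=np.array([486.5,213.5,0])+ -60*sx   # scoop origin
ST=Rg.T@S; sT=Rg.T@(So-pg)
def scoop(R,p): return R@ST, p+R@sT
pts=[]
for y in np.linspace(-27,27,13):
    for x in np.linspace(-22,58,15): pts.append((x,y,0))
    for f in np.linspace(0,1,15): pts.append((-22-42*f,y,16*f-0))
for y in (-27,27):
    for x in np.linspace(-66,58,20):
        for z in np.linspace(20,34,4): pts.append((x,y,z))
pts=np.array(pts,float)
def clear(R,p):
    Rs,o=scoop(R,p); w=pts@Rs.T+o
    a=(w-M)@u; r=np.linalg.norm((w-M)-np.outer(a,u),axis=1)
    # distance outside of the jar wall tube (r 44..50, a -95..0)
    dr=np.maximum(np.maximum(44-r,r-50),0); da=np.maximum(a,0)
    d=np.hypot(dr,da); i=d.argmin(); return d[i],pts[i]
def info(R,p):
    Rs,o=scoop(R,p); side=-np.sign(Rs[2,1]) # lower side sign of scoop y
    exit_=o+Rs@np.array([-64,side*16,29]); ramp=Rs@np.array([-np.cos(.349),0,np.sin(.349)])
    return Rs,o,exit_,ramp,side
E
python3 - <<'E'
from pour import *
for deg in (0,20,35,45,55,65,75,90):
    R=Rg@Ro.from_euler('z',deg,degrees=True).as_matrix()
    Rs,o,e,ramp,side=info(R,np.zeros(3)); print(deg,'lip dir',(-Rs[:,0]).round(2),'z',Rs[:,2].round(2),'ramp slope',ramp[2].round(3),'side',side,'exit rel TCP',e.round(0),'lip',(o+Rs@[-64,0,20]).round(0))
for deg in (45,55,65):
    R=Rg@Ro.from_euler('z',deg,degrees=True).as_matrix()
    for E in ([588,-25,185],[590,-22,190],[590,-22,195],[585,-25,180],[585,-25,190]):
        p=np.array(E)-info(R,np.zeros(3))[2]; print(deg,E,'TCP',p.round(0),'clear',clear(R,p)[0].round(1),clear(R,p)[1].round(0))
E
```

```text
0 lip dir [ 0.06 -1.    0.  ] z [0. 0. 1.] ramp slope 0.342 side 1.0 exit rel TCP [ -24. -125.  -35.] lip [  -8. -124.  -44.]
20 lip dir [-0.22 -0.95 -0.2 ] z [-0.01 -0.2   0.98] ramp slope 0.146 side -1.0 exit rel TCP [ -26. -111.  -60.] lip [ -41. -105.  -68.]
35 lip dir [-0.42 -0.84 -0.34] z [-0.06 -0.34  0.94] ramp slope 0.004 side -1.0 exit rel TCP [-48. -93. -75.] lip [-62. -83. -82.]
45 lip dir [-0.53 -0.74 -0.41] z [-0.11 -0.43  0.9 ] ramp slope -0.082 side -1.0 exit rel TCP [-61. -77. -83.] lip [-73. -65. -89.]
55 lip dir [-0.63 -0.61 -0.48] z [-0.16 -0.5   0.85] ramp slope -0.159 side -1.0 exit rel TCP [-71. -59. -90.] lip [-82. -44. -94.]
65 lip dir [-0.71 -0.46 -0.53] z [-0.23 -0.55  0.8 ] ramp slope -0.224 side -1.0 exit rel TCP [-79. -39. -94.] lip [-87. -22. -97.]
75 lip dir [-0.77 -0.3  -0.56] z [-0.31 -0.6   0.74] ramp slope -0.275 side -1.0 exit rel TCP [-83. -17. -96.] lip [-89.  -0. -97.]
90 lip dir [-0.81 -0.05 -0.58] z [-0.43 -0.63  0.65] ramp slope -0.323 side -1.0 exit rel TCP [-85.  15. -95.] lip [-87.  33. -93.]
45 [588, -25, 185] TCP [649.  52. 268.] clear 
[... 258 characters left out ...]
3.] clear 3.4 [-46. -27.   9.]
55 [588, -25, 185] TCP [659.  34. 275.] clear 0.0 [-49. -27.  10.]
55 [590, -22, 190] TCP [661.  37. 280.] clear 2.4 [-52. -27.  11.]
55 [590, -22, 195] TCP [661.  37. 285.] clear 7.2 [-52. -27.  11.]
55 [585, -25, 180] TCP [656.  34. 270.] clear 0.0 [-43. -27.   8.]
55 [585, -25, 190] TCP [656.  34. 280.] clear 3.7 [-46. -27.   9.]
65 [588, -25, 185] TCP [667.  14. 279.] clear 0.0 [-49. -27.  10.]
65 [590, -22, 190] TCP [669.  17. 284.] clear 2.6 [-52. -27.  11.]
65 [590, -22, 195] TCP [669.  17. 289.] clear 7.3 [-55. -27.  13.]
65 [585, -25, 180] TCP [664.  14. 274.] clear 0.0 [-46. -27.   9.]
65 [585, -25, 190] TCP [664.  14. 284.] clear 4.2 [-46. -27.   9.]
```

>>> {"name": "apply_moves", "arguments": {
  "commands": [
    [0.4,0,0,0,0],
    [0.4,-0.18,0,-0.24,0],
    [0.4,-0.3,0,-0.4,0],
    [0.4,-0.6,0,-0.8,0],
    [0.4,-0.9,0,-1.2,0],
    [0.4,-1.2,0,-1.6,0],
    [0.4,-1.2,0,-1.6,0],
    [0.4,-1.2,0,-1.6,0],
    [0.4,0,0,0,0]
  ],
  "squeeze": 70
}}

```text
time_s: 24.87
eef_pos: [503.2, 212.6, 156.8]
ee_rot: [0.312, -0.024, 0.95, 0.016]
force: [0.2, -0.5, -2.1]
grip_width: 0.13
```

Run:
```python
from h import *
to([501,214,290])
im=ctrl.capture('scene')[:,:,::-1]
crop(im,250,130,230,200,3,'pics/s15.png')
cv2.imwrite('pics/t15.png',ctrl.capture('top')[:,:,::-1])
```

```text
t 24.87 p [503.2 212.6 156.8] z [ 0.591  0.046 -0.805] y [-0.056  0.998  0.016] q [ 0.225  0.24   1.989 -0.305  0.296 -1.133] F [ 0.2 -0.5 -2.1] w 0.13
need tool cm [ -7.72   0.36 -10.86] len 13.3
```

View pics/s15.png

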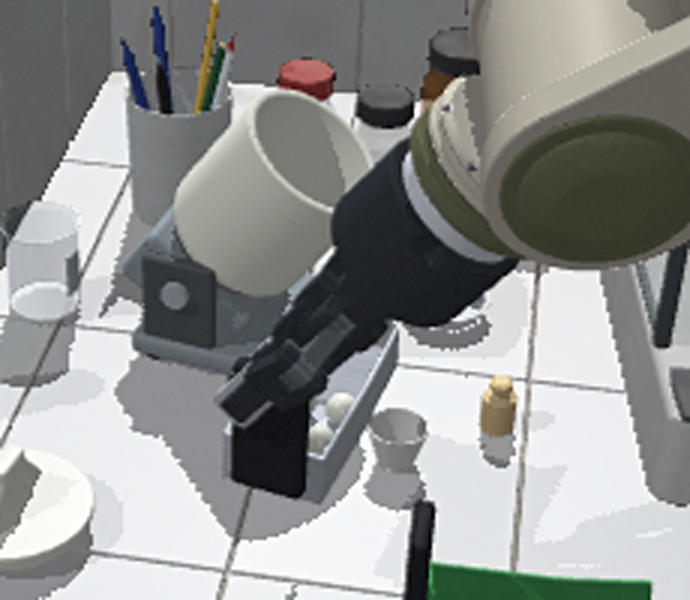

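View pics/t15.png

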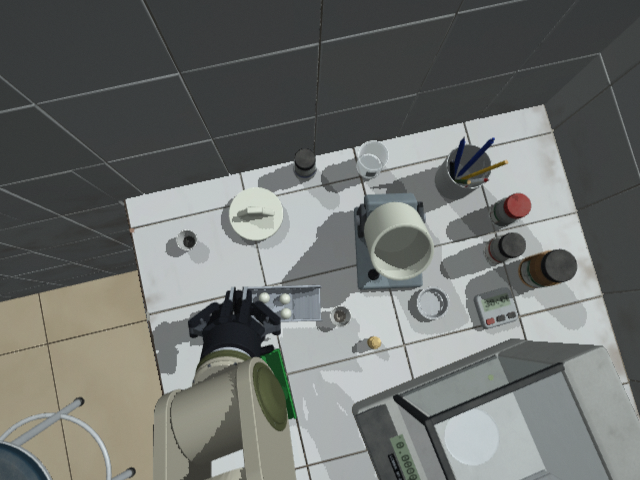

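>>> {"name": "apply_moves", "arguments": {
  "commands": [
    [0.4,-0.8,0,-1.1,0],
    [0.4,-1.6,0.1,-2.2,0],
    [0.4,-1.6,0.1,-2.2,0],
    [0.4,-1.6,0.1,-2.2,0],
    [0.4,-1.6,0,-2.2,0],
    [0.4,-1.2,-1,0,0],
    [0.4,-1.9,-2.3,1.1,0],
    [0.4,-1.9,-2.3,1.1,0],
    [0.4,-1.9,-2.3,1.1,0],
    [0.4,-1.5,-2,1.1,0],
    [0.4,-1,-1.4,0.8,0],
    [0.4,0,0,0,0]
  ]
}}

```text
time_s: 25.97
eef_pos: [616.3, 103.4, 284.7]
ee_rot: [0.307, -0.022, 0.951, 0.014]
force: [0.7, 0.0, -2.6]
grip_width: 0.128
```

Run:
```python
from pour import *
s,R=st(); p=s['eef_pos']
Rs,o=scoop(R,p);print('scoop z',Rs[:,2].round(3),'clear',clear(R,p)[0])
E=np.array([590,-20,197.])
for deg in (0,20,25):
    R2=R@Ro.from_euler('z',deg,degrees=True).as_matrix()
    e=info(R2,np.zeros(3))[2]; t=E-e; print(deg,t.round(1),(R.T@(t-p)/10).round(2),'clear',clear(R2,t)[0].round(1))
q=np.array(s['joints'])
# rotation about exit point: tool-frame constant row
side=np.array([-64,-16,29.]); c=ST@side+sT
for da in (.04,.06,.08): print(da,((np.eye(3)-Ro.from_euler('z',da).as_matrix())@c/10).round(3))
```

```text
t 25.97 p [616.3 103.4 284.7] z [ 0.584  0.041 -0.811] y [-0.051  0.999  0.014] q [-0.049  0.223  1.626  0.112  0.674 -1.731] F [ 0.7  0.  -2.6] w 0.128
scoop z [0.006 0.001 1.   ] clear 53.109127105758446
0 [582.6 103.3 232.4] [5.79 0.09 2.27] clear 5.3
20 [616.7  90.8 256.3] [ 1.67 -1.3   2.27] clear 7.6
25 [624.6  85.4 261.7] [ 0.73 -1.87  2.27] clear 8.0
0.04 [-0.494 -0.085  0.   ]
0.06 [-0.74  -0.135  0.   ]
0.08 [-0.985 -0.19   0.   ]
```

>>> {"name": "apply_moves", "arguments": {
  "commands": [
    [0.4,0,0,0,0.06],
    [0.4,0,0,0,0.09],
    [0.4,0,0,0,0.09],
    [0.4,0,0,0,0.09],
    [0.4,0,0,0,0.07],
    [0.4,0,0,0,0.036],
    [0.4,0,-0.5,0.5,0],
    [0.4,-0.1,-0.8,0.9,0],
    [0.4,0,-0.7,0.8,0],
    [0.4,0,0,0,0]
  ]
}}

```text
time_s: 26.8
eef_pos: [622.1, 87.6, 261.9]
ee_rot: [0.296, 0.182, 0.934, 0.081]
force: [-0.5, -0.1, -2.1]
grip_width: 0.132
```

Run:
```python
from pour import *
from h import *
s,R=st(); p=s['eef_pos']
Rs,o,e,ramp,side=info(R,p);print('scoop z',Rs[:,2].round(3),'exit',e.round(1),'slope',ramp[2].round(3),'clear',clear(R,p))
im=ctrl.capture('scene')[:,:,::-1]; crop(im,250,90,230,200,3,'pics/s16.png')
t=ctrl.capture('top')[:,:,::-1]; crop(t,290,150,170,160,4,'pics/t16.png')
```

```text
t 26.8 p [622.1  87.6 261.9] z [ 0.583  0.044 -0.811] y [0.292 0.92  0.26 ] q [-0.083  0.25   1.653  0.157  0.626 -1.366] F [-0.5 -0.1 -2.1] w 0.132
scoop z [-0.019 -0.251  0.968] exit [587.9 -18.  197.2] slope 0.101 clear (np.float64(9.201925972344176), array([-49.        , -27.        ,  10.28571429]))
```

View pics/s16.png

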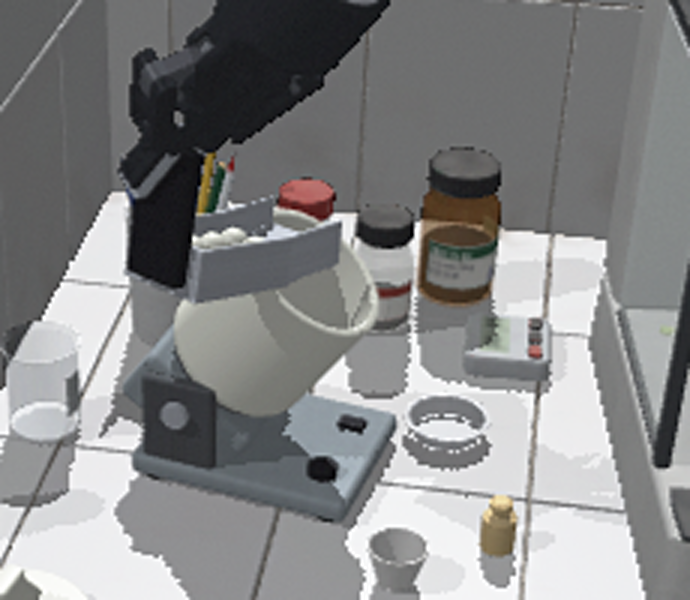

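View pics/t16.png

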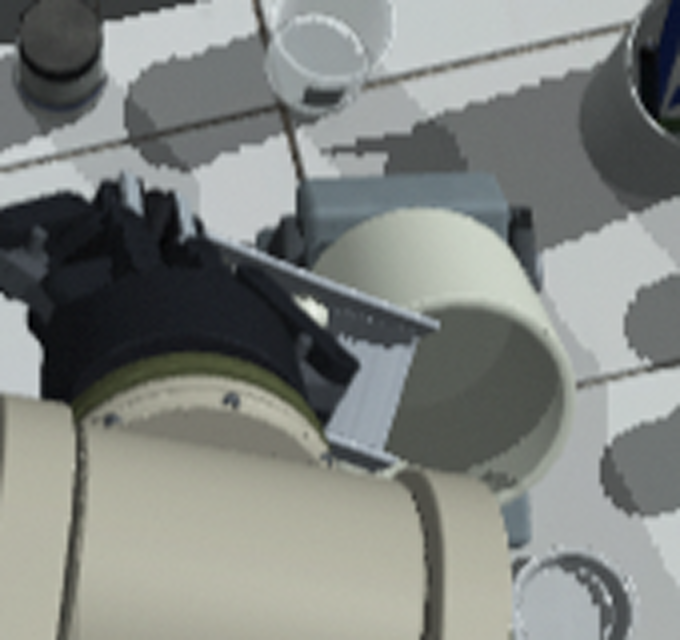

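>>> {"name": "apply_moves", "arguments": {
  "commands": [
    [0.4,0,-0.4,-0.1,0],
    [0.4,0,-0.33,-0.1,0],
    [0.4,-0.49,-0.09,0,0.04],
    [0.4,-0.49,-0.09,0,0.04],
    [0.4,-0.49,-0.09,0,0.04],
    [0.4,-0.49,-0.09,0,0.04],
    [0.4,-0.49,-0.09,0,0.04],
    [0.4,-0.49,-0.09,0,0.04],
    [0.4,-0.49,-0.09,0,0.04],
    [0.4,0,0,0,0]
  ]
}}

```text
time_s: 27.73
eef_pos: [641.9, 58.8, 281.0]
ee_rot: [0.285, 0.311, 0.898, 0.123]
force: [0.6, 0.4, -2.0]
grip_width: 0.135
```

Run:
```python
from pour import *
from h import *
s,R=st(); p=s['eef_pos']
Rs,o,e,ramp,side=info(R,p);print('scoop z',Rs[:,2].round(3),'exit',e.round(1),'slope',ramp[2].round(3),'clear',clear(R,p))
im=ctrl.capture('scene')[:,:,::-1]; crop(im,250,90,230,200,3,'pics/s17.png')
t=ctrl.capture('top')[:,:,::-1]; crop(t,290,150,170,160,4,'pics/t17.png')
```

```text
t 27.73 p [641.9  58.8 281. ] z [ 0.589  0.044 -0.807] y [0.488 0.776 0.398] q [-0.138  0.265  1.584  0.199  0.682 -1.158] F [ 0.6  0.4 -2. ] w 0.135
scoop z [-0.088 -0.395  0.915] exit [585.7 -24.4 200.9] slope -0.049 clear (np.float64(13.203394018685202), array([-49.        , -27.        ,  10.28571429]))
```

View pics/s17.png

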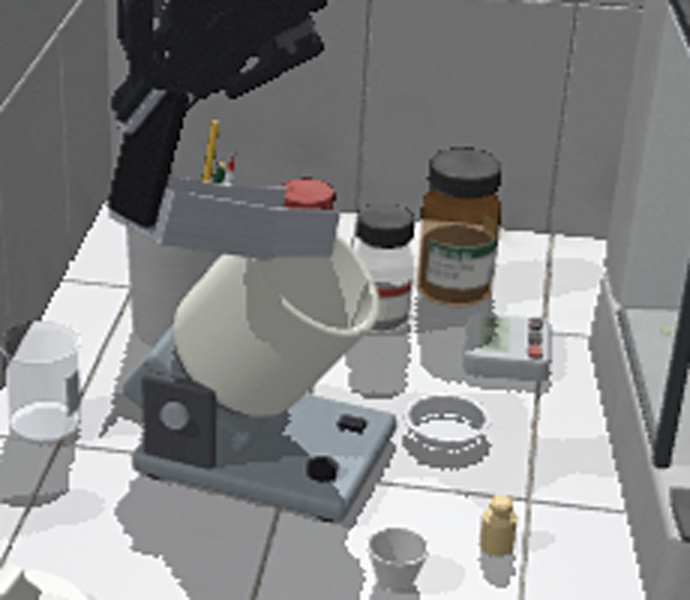

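View pics/t17.png

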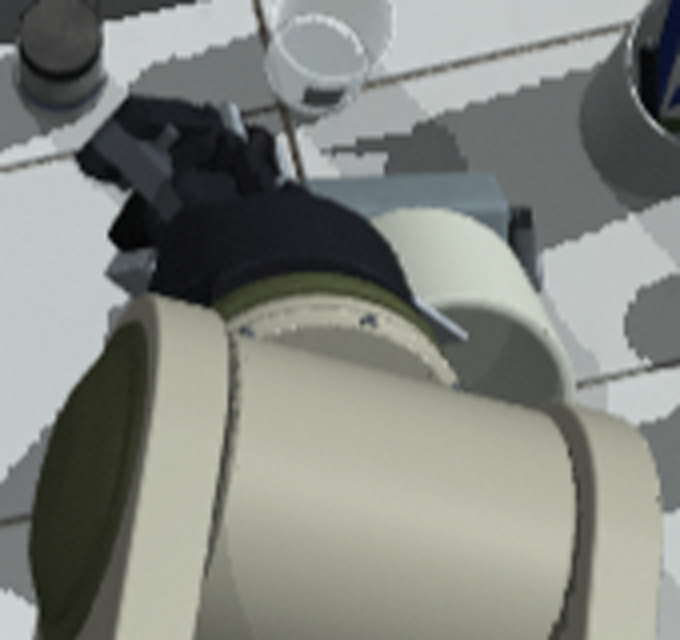

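>>> {"name": "apply_moves", "arguments": {
  "commands": [
    [0.4,-0.32,-0.25,0.3,0.04],
    [0.4,-0.49,-0.09,0,0.04],
    [0.4,-0.49,-0.09,0,0.04],
    [0.4,-0.49,-0.09,0,0.04],
    [0.4,-0.49,-0.09,0,0.04],
    [0.4,0,0,0,0],
    [0.4,0,0,0,0],
    [0.4,0,0,0,0]
  ]
}}

```text
time_s: 28.5
eef_pos: [653.5, 39.6, 284.1]
ee_rot: [0.271, 0.398, 0.864, 0.15]
force: [0.3, -0.2, -2.2]
grip_width: 0.133
```

Run:
```python
from pour import *
from h import *
s,R=st(); p=s['eef_pos']
Rs,o,e,ramp,side=info(R,p);print('scoop z',Rs[:,2].round(3),'exit',e.round(1),'slope',ramp[2].round(3),'clear',clear(R,p))
im=ctrl.capture('scene')[:,:,::-1]; crop(im,250,90,230,200,3,'pics/s18.png')
cv2.imwrite('pics/w18.png',ctrl.capture('wrist')[:,:,::-1])
```

```text
t 28.5 p [653.5  39.6 284.1] z [ 0.587  0.044 -0.808] y [0.605 0.638 0.475] q [-0.173  0.286  1.548  0.226  0.706 -1.008] F [ 0.3 -0.2 -2.2] w 0.133
scoop z [-0.148 -0.48   0.865] exit [584.8 -23.8 196.1] slope -0.139 clear (np.float64(9.50429370549258), array([-49.        , -27.        ,  10.28571429]))
```

View pics/s18.png

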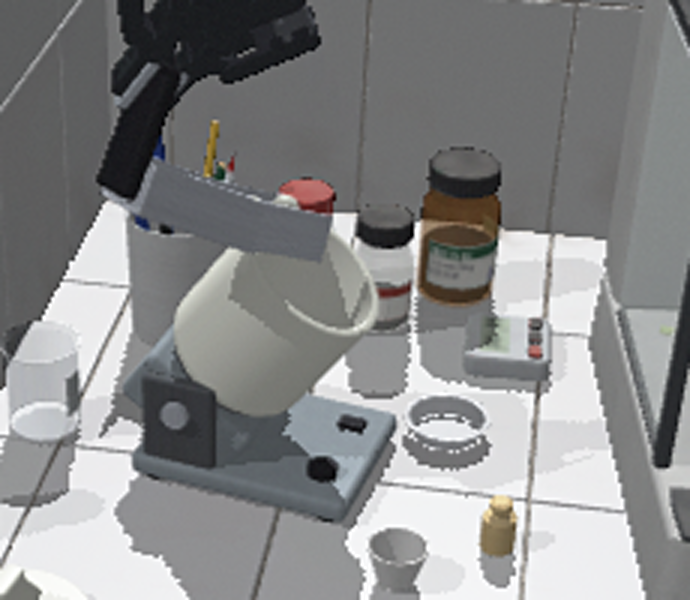

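View pics/w18.png

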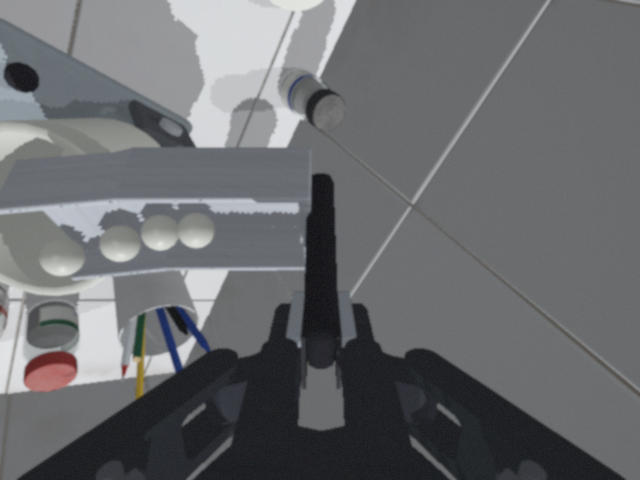

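The wrist view shows all four balls in a line rolling down the scoop, at (62,258), (120,243), (160,232) and (196,230), the first at the lip. I hold and let them run.

>>> {"name": "apply_moves", "arguments": {
  "commands": [
    [0.4,0,0,0,0],
    [0.4,0,0,0,0],
    [0.4,0,0,0,0],
    [0.4,0,0,0,0]
  ]
}}

```text
time_s: 28.93
eef_pos: [653.8, 39.4, 284.3]
ee_rot: [0.271, 0.398, 0.863, 0.151]
force: [-0.3, 0.0, -2.2]
grip_width: 0.131
```

Run:
```python
from h import *
im=ctrl.capture('scene')[:,:,::-1]; crop(im,250,90,230,200,3,'pics/s19.png')
cv2.imwrite('pics/w19.png',ctrl.capture('wrist')[:,:,::-1])
```

```text
(no output)
```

View pics/s19.png

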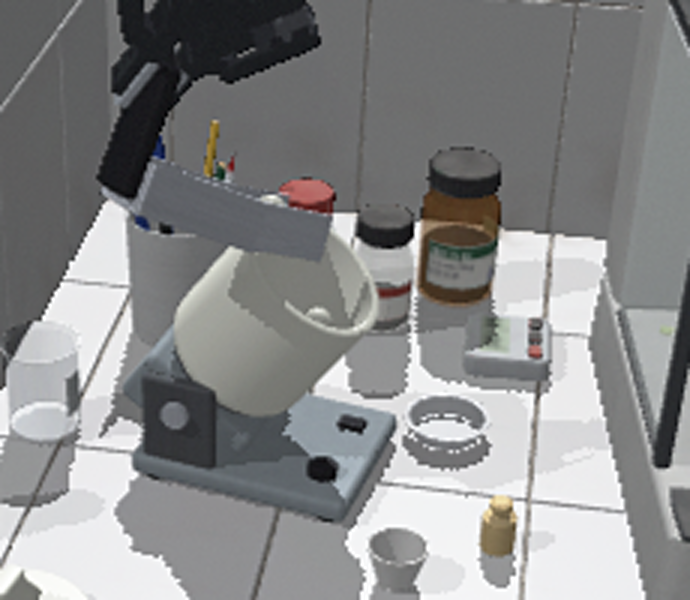

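View pics/w19.png

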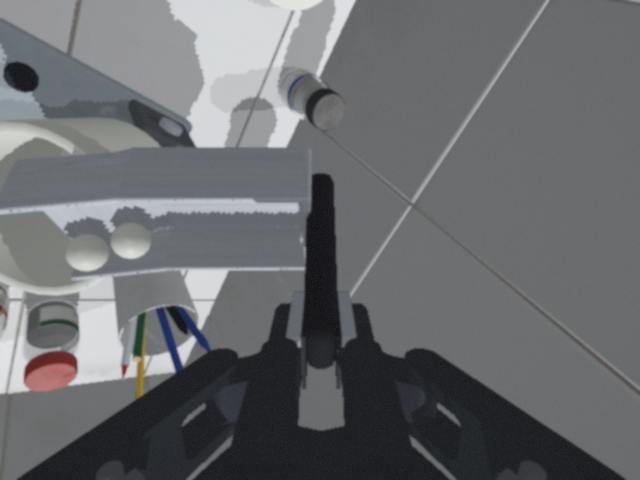

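>>> {"name": "apply_moves", "arguments": {
  "commands": [
    [0.4,0,0,0,0],
    [0.4,0,0,0,0],
    [0.4,0,0,0,0],
    [0.4,0,0,0,0],
    [0.4,0,0,0,0],
    [0.4,0,0,0,0]
  ]
}}

```text
time_s: 29.53
eef_pos: [653.8, 39.3, 284.3]
ee_rot: [0.271, 0.398, 0.863, 0.151]
force: [0.4, 0.2, -1.8]
grip_width: 0.13
```

Run:
```python
from h import *
im=ctrl.capture('scene')[:,:,::-1]; crop(im,250,90,230,200,3,'pics/s20.png')
cv2.imwrite('pics/w20.png',ctrl.capture('wrist')[:,:,::-1])
```

```text
(no output)
```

View pics/s20.png

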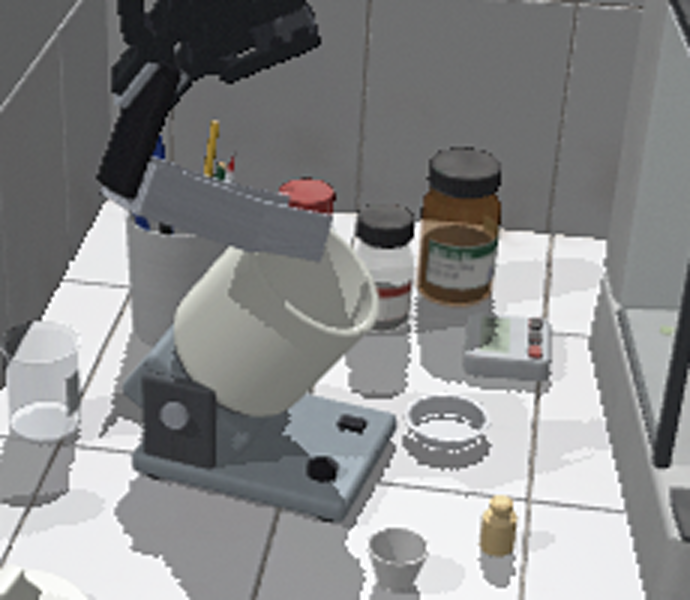

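View pics/w20.png

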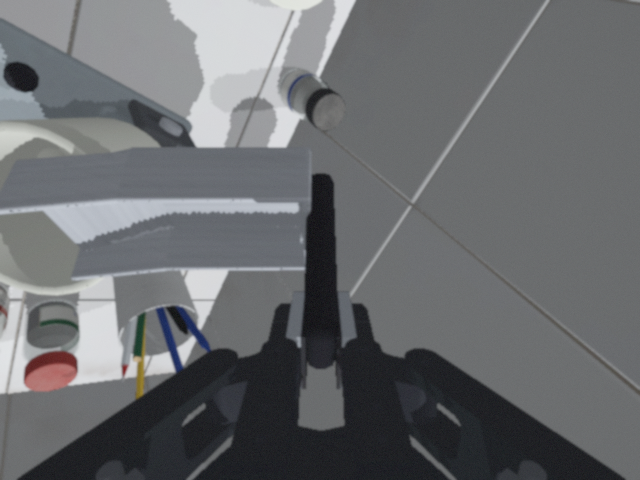

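The scoop is empty and no ball shows outside the jar. I lift clear, roll back level, and go to a spot about 45 mm farther out than before, away from the green scoop and the lid.

>>> {"name": "apply_moves", "arguments": {
  "commands": [
    [0.4,-0.5,0.6,-1,0],
    [0.4,-0.8,1.1,-1.9,0],
    [0.4,-0.8,1.1,-1.9,0],
    [0.4,0,0,0,-0.05],
    [0.4,0,0,0,-0.1],
    [0.4,0,0,0,-0.11],
    [0.4,0,0,0,-0.11],
    [0.4,0,0,0,-0.11],
    [0.4,0,0,0,-0.11],
    [0.4,0,0,0,-0.11],
    [0.4,0,0,0,-0.11],
    [0.4,0,0,0,-0.106]
  ]
}}

```text
time_s: 30.63
eef_pos: [653.8, 38.9, 343.6]
ee_rot: [0.31, -0.027, 0.95, 0.015]
force: [0.0, -0.4, -1.4]
grip_width: 0.13
```

Run:
```python
from pour import *
from h import *
t=ctrl.capture('top')[:,:,::-1]; crop(t,290,150,170,160,4,'pics/t21.png')
s,R=st(); p=s['eef_pos']
Rs,o=scoop(R,p); print(Rs[:,2].round(3))
d=to([546,214,140])
q=np.array(s['joints']); q=run(q,[[0,*(d/10),0]]*10,600);show(q); q=goto(q,[546,214,66]);show(q)
```

```text
t 30.68 p [653.8  38.9 343.7] z [ 0.588  0.044 -0.808] y [-0.065  0.998  0.008] q [-0.175  0.248  1.442  0.196  0.847 -1.892] F [-0.1 -0.4 -2.5] w 0.129
[0.001 0.007 1.   ]
t 30.68 p [653.8  38.9 343.7] z [ 0.588  0.044 -0.808] y [-0.065  0.998  0.008] q [-0.175  0.248  1.442  0.196  0.847 -1.892] F [-0.1 -0.4 -2.5] w 0.129
need tool cm [19.86 18.02 10.89] len 28.9
p [546.1 214.  139.8] z [ 0.588  0.044 -0.808] y [-0.065  0.998  0.008] q [ 0.207  0.344  1.896 -0.278  0.286 -1.184]
p [546. 214.  66.] z [ 0.584  0.048 -0.811] y [-0.067  0.998  0.011] q [ 0.205  0.485  1.941 -0.653  0.118 -0.804]
```

View pics/t21.png

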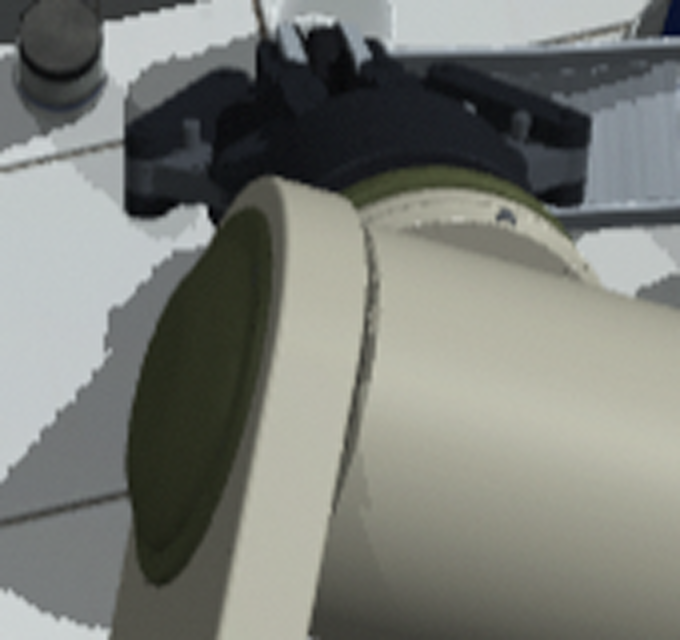

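Run:
```python
from h import *
to([546,214,310]); s,R=st(); print((R.T@[0,0,-1]).round(3))
```

```text
t 30.68 p [653.8  38.9 343.7] z [ 0.588  0.044 -0.808] y [-0.065  0.998  0.008] q [-0.175  0.248  1.442  0.196  0.847 -1.892] F [-0.1 -0.4 -2.5] w 0.129
need tool cm [ 9.84 18.15 -2.84] len 20.8
t 30.68 p [653.8  38.9 343.7] z [ 0.588  0.044 -0.808] y [-0.065  0.998  0.008] q [-0.175  0.248  1.442  0.196  0.847 -1.892] F [-0.1 -0.4 -2.5] w 0.129
[ 0.589 -0.008  0.808]
```

>>> {"name": "apply_moves", "arguments": {
  "commands": [
    [0.4,0.8,1.5,-0.2,0],
    [0.4,1.6,3,-0.5,0],
    [0.4,1.6,3,-0.5,0],
    [0.4,1.6,3,-0.5,0],
    [0.4,1.6,3,-0.5,0],
    [0.4,1.6,3,-0.4,0],
    [0.4,1.0,1.65,-0.2,0],
    [0.4,1.5,0,2.0,0],
    [0.4,2,0,2.8,0],
    [0.4,2,0,2.8,0],
    [0.4,2,0,2.8,0],
    [0.4,1.4,0,1.9,0]
  ]
}}

```text
time_s: 31.68
eef_pos: [547.4, 217.3, 156.3]
ee_rot: [0.308, -0.023, 0.951, 0.016]
force: [0.4, -1.1, -1.6]
grip_width: 0.127
```

Run:
```python
from h import *
to([546,214,66])
im=ctrl.capture('scene')[:,:,::-1]; crop(im,210,150,230,190,3.3,'pics/s22.png')
t=ctrl.capture('top')[:,:,::-1]; crop(t,190,150,250,230,2.6,'pics/t22.png')
```

```text
t 31.68 p [547.4 217.3 156.3] z [ 0.585  0.044 -0.81 ] y [-0.054  0.998  0.016] q [ 0.213  0.322  1.872 -0.247  0.335 -1.198] F [ 0.4 -1.1 -1.6] w 0.127
need tool cm [ 5.42 -0.47  7.21] len 9.0
```

View pics/s22.png

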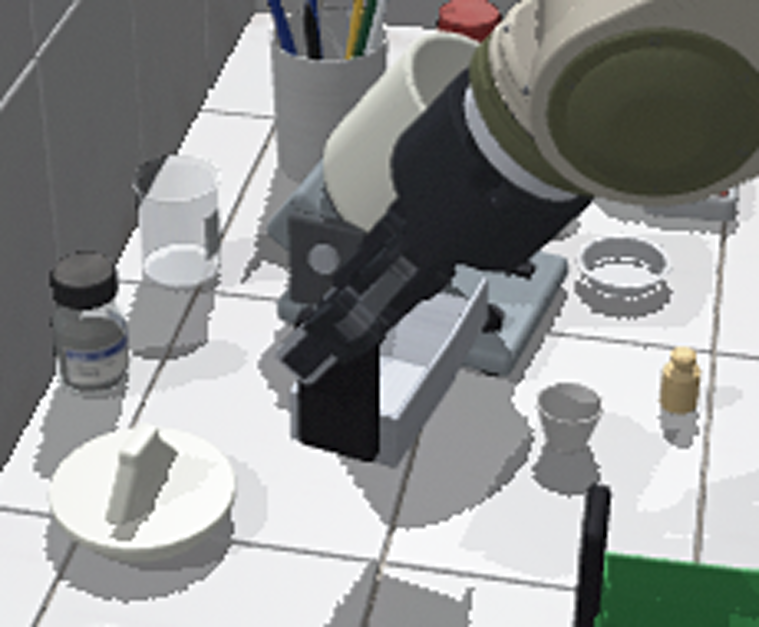

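View pics/t22.png

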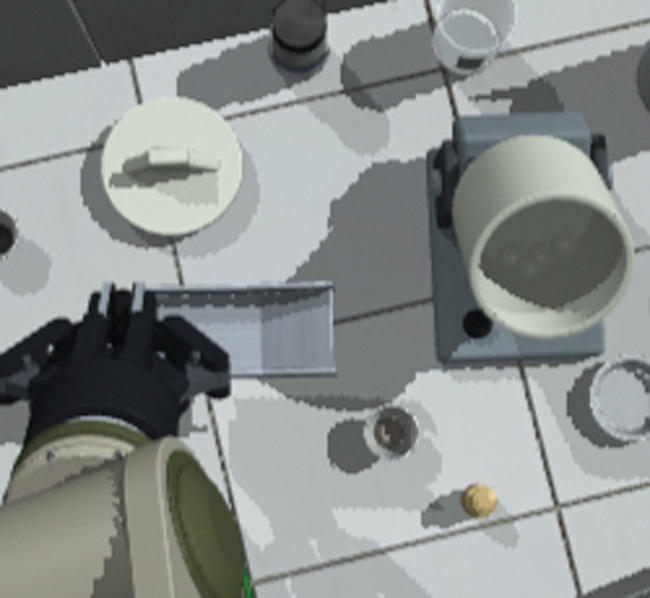

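The empty scoop is held level, and the top view shows four balls lying in the jar around crop (510,250)–(563,243). Now the scoop goes down.

>>> {"name": "apply_moves", "arguments": {
  "commands": [
    [0.4,0.6,0,0.9,0],
    [0.4,1.2,0,1.6,0],
    [0.4,1.2,0,1.6,0],
    [0.4,1.0,0,1.3,0],
    [0.4,0.5,0,0.7,0],
    [0.4,0.3,0,0.4,0],
    [0.4,0,0,0,0],
    [0.4,0,0,0,0]
  ]
}}

```text
time_s: 32.45
eef_pos: [549.1, 218.6, 80.3]
ee_rot: [0.311, -0.024, 0.95, 0.016]
force: [0.7, 0.0, -1.8]
grip_width: 0.125
```

Run:
```python
from pour import *
from h import *
s,R=st();Rs,o=scoop(R,s['eef_pos']);print(Rs[:,2].round(3),o.round(1))
```

```text
t 32.45 p [549.1 218.6  80.3] z [ 0.59   0.044 -0.806] y [-0.055  0.998  0.015] q [ 0.216  0.464  1.924 -0.587  0.151 -0.851] F [ 0.7  0.  -1.8] w 0.125
[-0.001  0.     1.   ] [537.7 158.4  15.8]
```

>>> {"name": "apply_moves", "arguments": {
  "commands": [
    [0.4,0.24,0,0.32,0],
    [0.4,0.24,0,0.32,0],
    [0.4,0.18,0,0.24,0],
    [0.4,0.1,0,0.15,0],
    [0.4,0,0,0,0]
  ]
}}

```text
time_s: 32.87
eef_pos: [548.5, 218.7, 66.7]
ee_rot: [0.31, -0.024, 0.95, 0.015]
force: [0.2, -0.1, -2.1]
grip_width: 0.131
```

>>> {"name": "apply_moves", "arguments": {
  "commands": [
    [0.4,0.06,0,0.08,0],
    [0.4,0.06,0,0.08,0],
    [0.4,0,0,0,0]
  ]
}}

```text
time_s: 33.12
eef_pos: [548.4, 219.0, 64.6]
ee_rot: [0.31, -0.025, 0.95, 0.016]
force: [-1.6, 0.9, 4.2]
grip_width: 0.125
```

>>> {"name": "apply_moves", "arguments": {
  "commands": [
    [1.2,0,0,0,0],
    [1.5,0,0,0,0],
    [2.2,0,0,0,0],
    [3.5,0,0,0,0],
    [5,0,0,0,0],
    [6.5,0,0,0,0],
    [8,0,0,0,0],
    [8,0,0,-1,0],
    [8,0,0,-2,0],
    [8,0,0,-3,0],
    [8,0,0,-3,0],
    [8,0,0,-3,0]
  ],
  "squeeze": 30
}}

```text
time_s: 34.12
eef_pos: [476.3, 213.3, 161.3]
ee_rot: [0.309, -0.024, 0.951, 0.016]
force: [-0.8, -0.1, -0.6]
grip_width: 0.934
```

>>> {"name": "apply_moves", "arguments": {
  "commands": [
    [8,0,0,-3,0],
    [8,0,0,-3,0],
    [8,0,0,-3,0],
    [8,0,0,-2,0],
    [8,0,0,-1,0],
    [8,0,0,0,0],
    [8,0,0,0,0],
    [8,0,0,0,0]
  ]
}}

```text
time_s: 34.78
eef_pos: [407.0, 208.0, 256.7]
ee_rot: [0.309, -0.024, 0.951, 0.015]
force: [0.7, -0.1, -0.4]
grip_width: 0.94
```

Run:
```python
from h import *
st()
im=ctrl.capture('scene')[:,:,::-1]; cv2.imwrite('pics/s23.png',im)
t=ctrl.capture('top')[:,:,::-1]; cv2.imwrite('pics/t23.png',t); crop(t,335,180,110,100,6,'pics/j23.png')
```

```text
t 34.78 p [407.  208.  256.7] z [ 0.587  0.044 -0.809] y [-0.056  0.998  0.014] q [ 0.281 -0.107  2.057 -0.221  0.584 -1.194] F [ 0.7 -0.1 -0.4] w 0.94
```

View pics/s23.png

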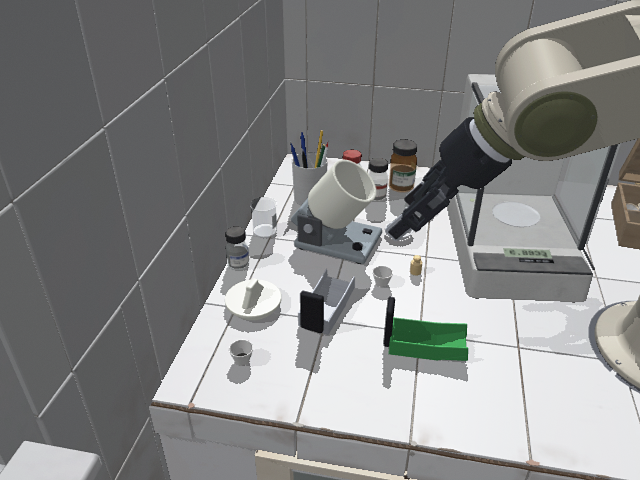

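View pics/t23.png

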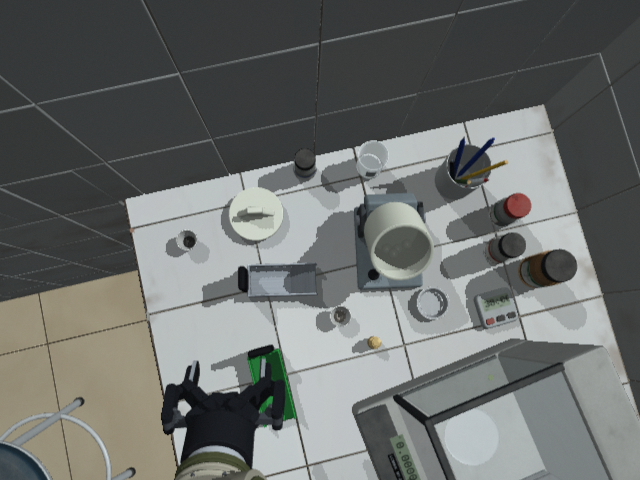

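View pics/j23.png

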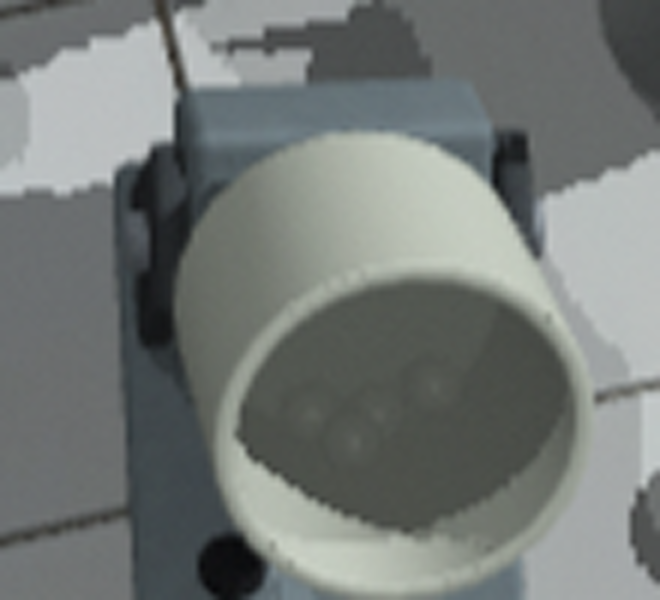

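Four balls are visible in the jar at crop (311,410), (350,440), (375,412) and (433,385). The lid is flat at (256,213) and the scoop upright at (283,280). The bystanders are at their starting pixels and the gripper is clear, so I hand in.

Run:
```python
from h import *
print(ctrl.finish_job())
```

```text
the job is handed in; nothing more can be done
None
```

The job is done and handed in at about 35 s. One force reading of 127 N on the way was over the 120 N wrist limit, so it may not pass.

**What I did**
- **Tilt:** The moves have no pitch command, so I tilted the tool by pushing the arm against the end of its reach.
- **Lid:** I pulled it out along the jar's axis, touched its lower edge to the bench at about 12 N, and let it down flat by loosening the fingers.
- **Scoop:** I gripped the plate with the tool tilted and rolled the tool to pour the balls into the jar. I then set the empty scoop back down about 45 mm farther out than it started.

**Last checks**
- **End state:** In the pictures the lid lies flat with its knob up and the scoop stands upright and empty. All four balls are in the jar, and the bystanders and green scoop are where they were. The gripper touches nothing, and the force reads about 0.
- **Failed check:** At 18.8 s, with nothing in the gripper, the arm ran onto the elbow's end stop too fast. The 127 N was read at that moment and was back to about 1 N within 0.1 s. The views show no contact with anything.
- **Joint limits:** During these pushes joints 3 and 4 rested at the ends of their ranges, reading up to about 0.004 rad past the listed figures (0.186 against 0.19, −1.232 against −1.23). I can't tell whether that counts as passing a range.

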